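# Hang the long rod-rest arm in the slotted upright

## Robot

A 6-joint arm with a two-finger parallel gripper is mounted at the origin on a cart in front of the work surface, level with it; the furniture and walls round the work are solid. World frame = base frame: x ahead of the robot, y to its left, z up, the work surface at z = 0. Lengths are in m, angles in rad, forces in N, time in s.
With the tool pointing down it reaches from about 0.3 to 0.875 m from the base axis. Payload 4.2 kg.
Tool frame: the origin (TCP) lies on the centre line of the jaws, within the pads' length; the fingertips stand 25 mm ahead of it and the grasp point (between the pads) lies 6 mm ahead of it; z points along the fingers, y is the direction in which the jaws open and shut (so a half turn about z gives the same grasp; the last joint's range is limited). The gripper opens to 85 mm and grips with 20 to 120 N. Pads are 22 mm wide; open, the fingers measure 114 mm over their backs; the gripper's body (76 mm by 85 mm) begins 54 mm behind the grasp point. The pads swing forward as they close: fully open they stand 13 mm farther back than shut.
Start: joints at [0.781, 0.32, 1.565, -0, 1.257, -0.02], TCP at [0.4, 0.413, 0.256] pointing down, gripper open.
Joint ranges: [-3.11, 3.11], [-0.84, 2.01], [0.21, 2.61], [-1.34, 4.49], [0.05, 2.63], [-2.56, 2.56]. Speed limits (rad/s): [2.57, 2.57, 3.14, 3.14, 3.14, 3.14].

## Interface

Orientations are given as a unit quaternion [x, y, z, w].
In Python, from bench import * gives the robot as it stands.
- The arm moves only by the tool move_arm, never from a script. Its argument "series" is a list of rows, each a list of 5 numbers: the opening, from 0 (shut) to 1 (fully open), then the shift along the world's x, y, z in mm, then the turn about the world's z in rad. A call has 1 to 5 rows; each row is the pose to reach, as a shift and turn from the pose commanded when the call began; what a row does not reach only later rows make up. A row lasts 1/10 s, in which the tool goes at most 50 mm and 8.59 degrees, less where a joint would pass 70% of its speed; a pose out of reach is approached as far as the arm can. A call with a gripper value outside its range is refused whole. The fingers move at their own pace and stop on an object; "squeeze" is the grip in N (left out, the last holds). Time passes only in rows, so rows that repeat a pose let the fingers close. It gives the time, the measured TCP pose, the force and the opening at its end, in the units of the state.
- get_obs(): the state, without advancing time (a new reading comes with each control period).
- grab_frame(name): name is "scene" or "top" or "wrist"; returns the picture (384x512x3 uint8, blue, green, red); there is no depth.
- camera_info(name): a dict with "fovy" (degrees; the focal length in pixels is half the picture's height over the tangent of half this angle, whatever the lens; pixels are square), "cx", "cy" (the principal point, pixels), "distortion" ([k1, k2, p1, p2, k3] as OpenCV has them; the pictures are not rectified), "rvec" (rotation vector, rad) and "tvec" (3), from world to camera coordinates, as OpenCV has them; the wrist camera has in their place "T_tool_cam" (4x4, takes a point from camera to tool coordinates, whose origin is the TCP and whose axes are the flange's). Camera axes: x right, y down, z forward; pixel columns grow to the right and rows downward; lengths in m; the calibration is good to about 2 mm. A picture is of the moment at which its call begins: read the wrist's pose just before it. camera_info takes no time and is no camera call.
- job_done(): hands the job in, once; it reports no verdict.
The state is a dict: "clock": time; "joints": joint angles; "qvel": joint speeds; "joint_torque": joint torques, N m; "ee_pos": TCP position; "orientation": TCP orientation; "wrist_force": force on the tool from outside, world axes, zero at the start; "torque": the same for the moment, N m; "width": opening from 0.0 (shut) to 1.0 (fully open).
Only numpy, scipy, OpenCV 4.12 (cv2) and the standard library are available. Lean on these libraries where they do the work, as an engineer would, in place of code of your own. Each camera call takes 0.05 s, during which the arm holds its last target.

## Task

Hang the longer of the two loose steel rest arms on the slotted upright: hook both its claws into the empty upper pair of slots, above the arm that already hangs there, and press it down until it is fully home and locked, level and square to the upright. Let go of it, and leave the shorter loose arm lying where it is.

Things in the scene. Friction and masses are not known exactly. Their poses are not given: they have to be found in the camera images.
- long_arm_grip (a point): Longer loose steel arm, 0.17-0.35 kg, level on a 4 mm tray: a bar 26 mm wide, 30 high, 130 long from the rear face of its back plate (4 thick, 64 wide, 60 high) to the free end, where two prongs rise to 43 above the underside. Point: middle of the bar, 60 before the rear face, 15 above the underside; grip here across y. Axes: x from free end to claws, y across, z up.
- long_arm_claws (a point): Point on the rear face of the long arm's back plate, midway between the claws, level with the underside of their necks: 60 mm along +x and 25 up from long_arm_grip, same axes. Claws: 20 mm either side in y, 8 wide, neck 10 high and 11 long; the hook slants down and out, tip 14 below the neck and 16 from the rear face. Gap from rear face to hook: 12 at the tip, 6 at the neck.
- upper_slots (a point): On the front face of the upright's slotted plate, midway between the two empty upper slots, level with their lower edges (140 mm above the bench). Slots 24 wide, 40 high, centred 20 either side in y. Axes: x into the plate, away from the front; z up. The arm is home when long_arm_claws meets this point, axes alike. Hooks go through the slots with the arm 14-30 mm above home (best 22).
- upright: Sheet metal channel 94 mm wide, 200 high, on a dark foot 95 x 114, fixed to the bench; slotted plate 5 mm thick, two pairs of slots. Origin: on the bench under the plate's front face; axes as upper_slots. A short arm hangs fixed in the lower pair, 70 mm lower. With the back plate within 5 mm of the front face, pressing the arm down draws it in until it stops on the slots' lower edges.
- short_arm_grip (a point): The shorter loose arm, like the long one but only 80 mm long; leave it alone. Point: middle of its bar, 40 mm before the rear face of its back plate and 15 mm above its underside. Axes as the long arm's.

How it is judged:
By the outcome, as a careful person would: the job done as asked, in the order asked, and still so for the second after the job is handed in, with the robot touching nothing.
It also fails if it takes over 48 s, if anything falls off the work surface, if the arm or the gripper's body presses on something with over 40 N, if the wrist force passes 120 N, or if a joint passes its speed limit or range.

## Working session

There is one attempt and no reset: what is moved stays moved. The work goes in short steps, Python scripts to look and compute and a tool call to move; the robot and the scene stay as the last step left them, time stands still between calls to the robot, and variables do not carry over. Pictures are saved under pics/ and viewed, and the job is handed in when it is done.

Besides the shell and the picture viewer there is one more tool, called after "Call:" in YAML: its name, and indented under it one key for each argument. move_arm: Moves the arm, as the interface text tells. Its arguments: {"type":"object","properties":{"series":{"type":"array","items":{"type":"array","items":{"type":"number"}}},"squeeze":{"type":"number"}},"required":["series"]}

```bash
mkdir -p pics; ls; python3 - <<'E'
from bench import *
import cv2
print(get_obs())
for n in ["scene","top","wrist"]:
    print(n,camera_info(n)); cv2.imwrite(f"pics/{n}0.png",grab_frame(n))
E
```

```text
pics
{'clock': 0.0, 'joints': array([ 7.80974567e-01,  3.20318758e-01,  1.56569218e+00,  1.49965807e-05,
        1.25737913e+00, -1.99953031e-02]), 'qvel': array([-0.00014593, -0.00128273, -0.00058256,  0.00108938,  0.00202124,
       -0.00104091]), 'joint_torque': array([ 8.84194633e-04, -4.15528286e+01, -2.34165984e+01,  1.23720724e-04,
        7.96896871e-03, -8.50770078e-06]), 'ee_pos': array([0.39989473, 0.41257022, 0.25546168]), 'orientation': array([ 3.75480712e-01,  9.26829772e-01, -8.23227252e-04, -3.60586278e-04]), 'wrist_force': array([-0.32241472, -0.23177389,  0.25591311]), 'torque': array([ 0.0094487 ,  0.03104345, -0.02455653]), 'width': 0.9969603111360538}
scene {'fovy': 42.34087703580824, 'cx': 251.0144958244333, 'cy': 190.11235202702107, 'distortion': array([-0.22118675,  0.        ,  0.        ,  0.        ,  0.        ]), 'rvec': array([ 1.18918123,  2.05281746, -1.14675595]), 'tvec': array([ 0.44499868, -0.06450466,  1.23856014])}
top {'fovy': 48.41096450631207, 'cx': 262.9983766347879, 'cy': 192.05198701159415, 'distortion': array([0.04387538, 0.        , 0.        , 0.        , 0.        ]), 'rvec': array([ 2.19919175, -2.15694573,  0.09589945]), 'tvec': array([-0.24214231,  0.5433406 ,  0.99767796])}
wrist {'fovy': 68.99891778622163, 'cx': 257.93182195847857, 'cy': 193.72270744011306, 'distortion': array([0.01764094, 0.        , 0.        , 0.        , 0.        ]), 'T_tool_cam': array([[-4.63992388e-04, -9.63197848e-01, -2.68793024e-01,
         6.87539399e-02],
       [ 9.99999891e-01, -4.58957224e-04, -8.15710416e-05,
        -3.02371326e-04],
       [-4.47954484e-05, -2.68793033e-01,  9.63197957e-01,
        -1.16248491e-01],
       [ 0.00000000e+00,  0.00000000e+00,  0.00000000e+00,
         1.00000000e+00]])}
```

View pics/scene0.png

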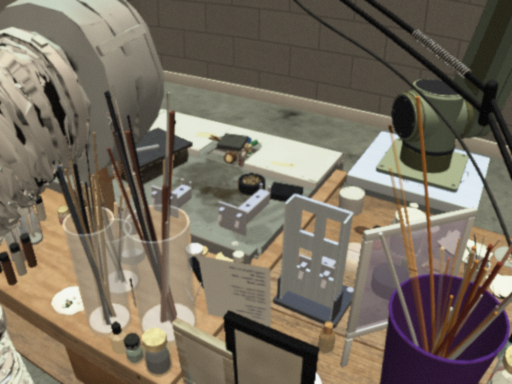

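View pics/top0.png

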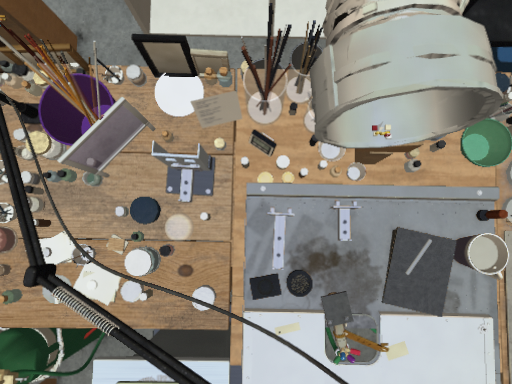

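View pics/wrist0.png

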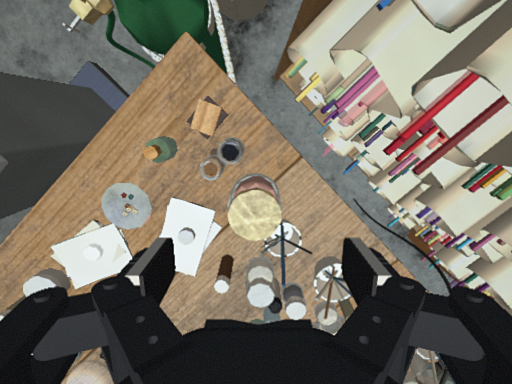

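The top view shows the upright at about (185,170), the long arm at (280,235) and the short arm at (345,220). The scene view shows the upright at about (315,250). Next I'll enlarge the crops and back-project.

```bash
cat > h.py <<'E'
import numpy as np, cv2
from bench import *
def cam(n):
    c=camera_info(n); f=192/np.tan(np.radians(c['fovy'])/2)
    K=np.array([[f,0,c['cx']],[0,f,c['cy']],[0,0,1]]); 
    if n=='wrist': return K,c['distortion'],c['T_tool_cam'],None
    return K,c['distortion'],cv2.Rodrigues(c['rvec'])[0],c['tvec']
def wpose(o):
    from scipy.spatial.transform import Rotation as R
    T=np.eye(4);T[:3,:3]=R.from_quat(o['orientation']).as_matrix();T[:3,3]=o['ee_pos'];return T
def back(n,px,z,T=None):
    K,d,R,t=cam(n)
    if n=='wrist':
        M=T@R; Ri=M[:3,:3]; C=M[:3,3]
    else: Ri=R.T; C=-R.T@t
    u=cv2.undistortPoints(np.array(px,float).reshape(-1,1,2),K,d).reshape(-1,2)
    r=np.c_[u,np.ones(len(u))]@Ri.T
    z=np.broadcast_to(z,(len(u),))
    return C+r*((z-C[2])/r[:,2])[:,None]
def proj(n,P,T=None):
    K,d,R,t=cam(n)
    if n=='wrist':
        M=np.linalg.inv(T@R); R=M[:3,:3]; t=M[:3,3]
    return cv2.projectPoints(np.array(P,float).reshape(-1,3),cv2.Rodrigues(R)[0],t,K,d)[0].reshape(-1,2)
def crop(img,x0,y0,x1,y1,s,fn):
    c=cv2.resize(img[y0:y1,x0:x1],None,fx=s,fy=s,interpolation=cv2.INTER_CUBIC)
    for x in range((x0+9)//10*10,x1,10):
        cv2.line(c,((x-x0)*s,0),((x-x0)*s,8),(0,0,255),1)
        if x%20==0: cv2.putText(c,str(x),((x-x0)*s,20),0,.4,(0,0,255),1)
    for y in range((y0+9)//10*10,y1,10):
        cv2.line(c,(0,(y-y0)*s),(8,(y-y0)*s),(0,0,255),1)
        if y%20==0: cv2.putText(c,str(y),(10,(y-y0)*s+4),0,.4,(0,0,255),1)
    cv2.imwrite(fn,c)
E
python3 - <<'E'
from h import *
print(back('top',[[280,212],[278,265],[345,205],[345,238],[165,187],[212,187],[247,190],[497,190],[247,310],[383,30]],0.02))
for n in('top','scene'):
    R,t=cam(n)[2:];print(n,-R.T@t)
t=cv2.imread('pics/top0.png');s=cv2.imread('pics/scene0.png')
crop(t,260,190,360,280,8,'pics/c1.png')
crop(t,140,130,230,210,8,'pics/c2.png')
crop(s,265,180,365,330,4,'pics/c3.png')
crop(s,140,160,280,240,5,'pics/c4.png')
E
```

```text
[[ 0.50119694 -0.27312034  0.02      ]
 [ 0.37600012 -0.27033274  0.02      ]
 [ 0.5210119  -0.42821443  0.02      ]
 [ 0.44257198 -0.4283418   0.02      ]
 [ 0.55582504  0.00341046  0.02      ]
 [ 0.55804076 -0.10892997  0.02      ]
 [ 0.5524535  -0.19306382  0.02      ]
 [ 0.56398548 -0.78693328  0.02      ]
 [ 0.27097977 -0.19952426  0.02      ]
 [ 0.95393488 -0.51889586  0.02      ]]
top [ 0.4599607  -0.23059791  1.0413808 ]
scene [1.17225199 0.14566125 0.58380131]
```

View pics/c1.png

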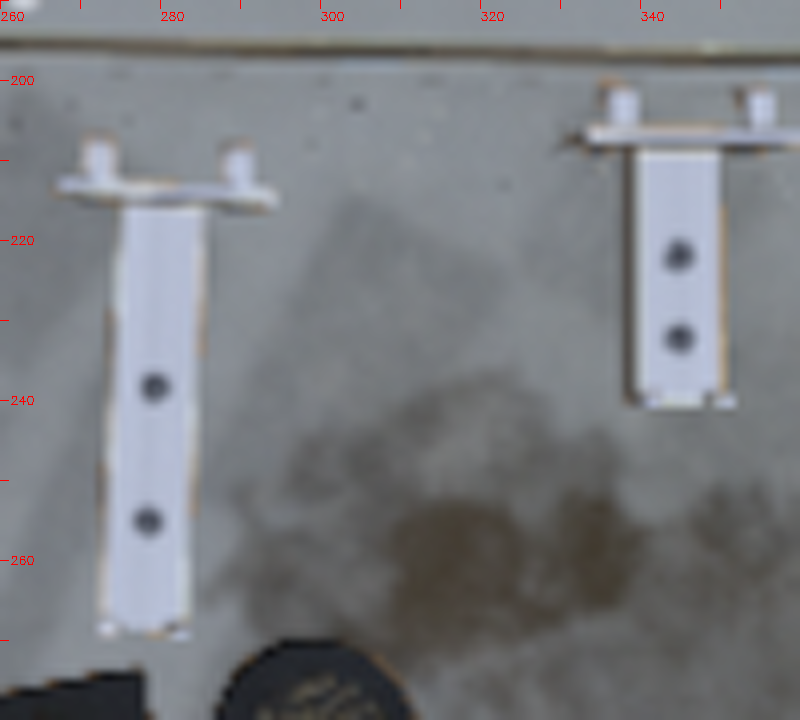

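View pics/c2.png

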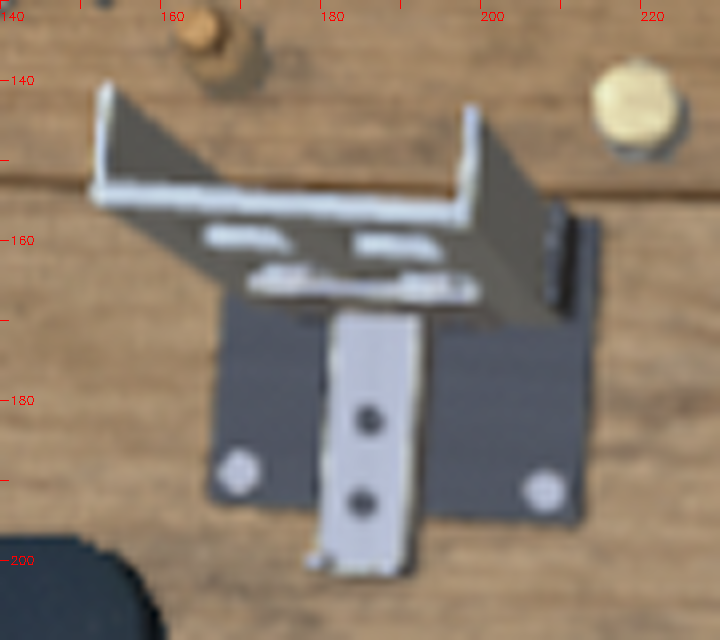

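View pics/c3.png

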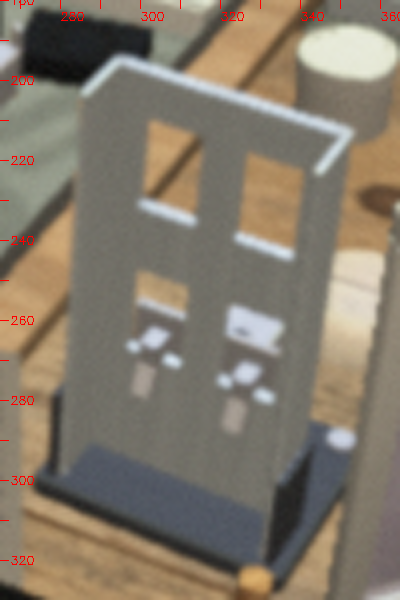

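View pics/c4.png

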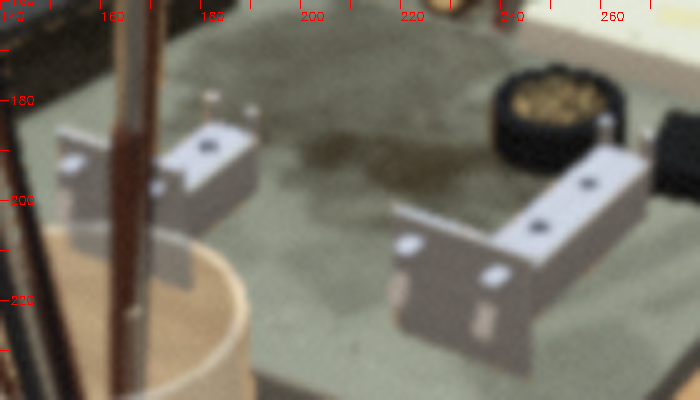

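```bash
cat > fit.py <<'E'
from h import *
from scipy.optimize import least_squares
def fit(obs,z0,x0,freez=False):
    def P(p,m):
        c,s=np.cos(p[2]),np.sin(p[2]); m=np.array(m,float)/1000
        return np.c_[p[0]+c*m[:,0]-s*m[:,1],p[1]+s*m[:,0]+c*m[:,1],z0+m[:,2]+(p[3] if freez else 0)]
    def r(p):
        return np.concatenate([(proj(n,P(p,[a[0] for a in o]))-np.array([a[1] for a in o],float)).ravel() for n,o in obs.items()])
    s=least_squares(r,x0+([0] if freez else []),x_scale=[.01,.01,.05]+([.01] if freez else []))
    print(np.round(s.x,4)); i=0
    for n,o in obs.items():
        print(n,np.round(s.fun[i:i+2*len(o)].reshape(-1,2),1).tolist()); i+=2*len(o)
    return s.x
E
python3 - <<'E'
from fit import *
# arm, origin at rear face centre, underside
top=[((-2,32,60),(267.5,213)),((-2,-32,60),(294,215)),((-4,13,30),(275.3,216)),((-4,-13,30),(286,216)),((-130,13,43),(273,268.7)),((-130,-13,43),(283,269))]
sc=[((0,-32,60),(217.5,201.5)),((0,32,60),(247,213)),((0,32,0),(246,235.5)),((0,-32,0),(219.5,225)),((-130,13,30),(267,194))]
for fz in(False,True):
  for o in({'top':top},{'scene':sc},{'top':top,'scene':sc}): fit(o,.004,[.5,-.27,0.0],fz)
# upright origin bench under front face; slots +-20 centre, 24 wide, z140..180; plate top z200 width 94
top=[((0,47,200),(151.5,155)),((0,-47,200),(198.3,158))]
sc=[((5,-47,200),(283,204)),((5,-47,200),(283,204)),((5,-32,180),(301,209.5)),((5,-8,180),(313,214)),((5,8,180),(324.5,217.5)),((5,32,180),(338,222)),((5,-32,140),(297,232)),((5,-8,140),(311,236)),((5,8,140),(321,240)),((5,32,140),(335,245))]
sc=sc[2:]
print('upright')
for fz in(False,True):
  for o in({'top':top},{'scene':sc},{'top':top,'scene':sc}): fit(o,0,[.6,-.05,0.0],fz)
E
```

```text
[ 0.4972 -0.2738 -0.0348]
top [[-0.4, 0.1], [1.0, -0.4], [-0.4, -1.2], [-0.1, -0.6], [-0.7, 0.8], [0.6, 1.1]]
[ 0.497  -0.2731  0.0065]
scene [[0.1, 0.6], [-0.7, -1.8], [0.2, 1.3], [-1.1, 2.2], [1.6, -2.9]]
[ 0.4972 -0.2733 -0.0194]
top [[-0.6, 0.3], [0.8, -0.6], [-0.6, -1.1], [-0.2, -0.6], [-0.1, 0.9], [1.2, 1.1]]
scene [[0.2, 0.4], [-1.1, -1.5], [-0.2, 1.5], [-1.0, 2.0], [2.8, -2.4]]
[ 0.497  -0.2751 -0.0347 -0.0302]
top [[-0.1, 0.7], [0.6, 0.2], [-0.2, -0.6], [-0.2, -0.0], [-0.5, -0.3], [0.5, 0.0]]
[ 0.4517 -0.3004 -0.008  -0.0359]
scene [[1.4, 1.3], [-1.4, -1.4], [-0.6, 0.0], [0.1, 1.4], [0.5, -1.3]]
[ 4.971e-01 -2.734e-01 -1.970e-02 -4.000e-04]
top [[-0.6, 0.4], [0.9, -0.5], [-0.5, -1.0], [-0.2, -0.6], [-0.0, 1.0], [1.3, 1.1]]
scene [[0.2, 0.5], [-1.1, -1.4], [-0.2, 1.6], [-1.0, 2.1], [2.8, -2.3]]
upright
[ 0.6001 -0.0551 -0.0439]
top [[-0.3, -0.0], [0.3, 0.0]]
[ 0.6003 -0.0577 -0.0563]
scene [[-1.9, -0.3], [0.6, 0.2], [-1.0, 0.1], [0.5, 0.8], [0.5, -0.9], [0.5, 0.2], [0.1, -0.3], [0.6, 0.0]]
[ 0.6004 -0.0573 -0.0518]
top [[0.8, -0.3], [1.4, 0.1]]
scene [[-1.7, -0.1], [0.8, 0.3], [-0.8, 0.2], [0.8, 0.9], [0.7, -0.8], [0.7, 0.3], [0.3, -0.2], [0.9, 0.1]]
[ 0.6019 -0.0529 -0.0437 -0.0106]
top [[-0.0, -0.0], [0.0, -0.0]]
[ 0.5938 -0.06   -0.0496 -0.0049]
scene [[-1.7, -0.0], [0.7, 0.4], [-1.1, 0.2], [0.4, 0.8], [0.7, -0.9], [0.6, 0.1], [0.0, -0.4], [0.5, -0.3]]
[ 6.008e-01 -5.720e-02 -5.180e-02  5.000e-04]
top [[0.7, -0.6], [1.3, -0.1]]
scene [[-1.7, -0.2], [0.8, 0.2], [-0.8, 0.1], [0.8, 0.8], [0.6, -0.8], [0.7, 0.3], [0.3, -0.3], [0.9, -0.0]]
```

```bash
python3 - <<'E'
from h import *
P=[[0,0,0],[0,0,.15],[.4,.413,.256],[.4,.413,.4],[.437,-.27,.25],[.437,-.27,.4],[.54,-.055,.15],[.54,-.055,.3],[.54,-.055,.4]]
for n in('scene','top'):print(n,proj(n,P).round().tolist())
E
```

```text
scene [[424.0, 165.0], [434.0, 111.0], [630.0, 193.0], [644.0, 114.0], [249.0, 106.0], [250.0, 24.0], [335.0, 212.0], [344.0, 125.0], [351.0, 57.0]]
top [[158.0, 428.0], [139.0, 465.0], [-104.0, 257.0], [-193.0, 264.0], [283.0, 242.0], [288.0, 245.0], [179.0, 189.0], [162.0, 181.0], [146.0, 174.0]]
```

```bash
python3 - <<'E'
from h import *
def tri(a,b):
    A=[]
    for n,p in(('scene',a),('top',b)):
        K,d,R,t=cam(n);u=cv2.undistortPoints(np.array([[p]],float),K,d).ravel()
        A.append((np.c_[R,t],u))
    X=cv2.triangulatePoints(A[0][0],A[1][0],A[0][1],A[1][1]).ravel();X=X[:3]/X[3]
    print(X,proj('scene',X)-a,proj('top',X)-b)
tri((487,105),(40,275))
tri((497,112),(40,275))
# boom lines planes intersection: scene points (345,0),(487,105); top (40,275)-(190,384)
def plane(n,p,q):
    K,d,R,t=cam(n);C=-R.T@t
    u=cv2.undistortPoints(np.array([[p],[q]],float),K,d).reshape(-1,2)
    r=np.c_[u,[1,1]]@R; nn=np.cross(r[0],r[1]);nn/=np.linalg.norm(nn);return nn,nn@C
for tp in (((45,278),(190,384)),((35,265),(0,110))):
  for sp in (((345,0),(480,105)),((490,115),(511,130))):
    a,da=plane('scene',*sp);b,db=plane('top',*tp)
    dr=np.cross(a,b);X=np.linalg.solve(np.array([a,b,dr]),[da,db,0]);dr/=np.linalg.norm(dr)
    print(tp,sp)
    for y in(-.5,-.3,-.1,.1,.3): print(X+dr*(y-X[1])/dr[1])
i=cv2.imread('pics/scene0.png');crop(i,300,0,512,200,3,'pics/c5.png')
E
```

```text
[0.3787096  0.13052227 0.32145385] [[ 0.68870466 -0.18532136]] [[ 0.8137272  -0.11023665]]
[0.37652758 0.1432427  0.31019298] [[-2.98696371  0.7835285 ]] [[-3.57181793  0.40032182]]
((45, 278), (190, 384)) ((345, 0), (480, 105))
[ 0.04694634 -0.5         0.531604  ]
[ 0.15045055 -0.3         0.46123296]
[ 0.25395475 -0.1         0.39086193]
[0.35745896 0.1        0.32049089]
[0.46096316 0.3        0.25011985]
((45, 278), (190, 384)) ((490, 115), (511, 130))
[ 0.00313846 -0.5         0.43480035]
[ 0.12001325 -0.3         0.3939747 ]
[ 0.23688803 -0.1         0.35314906]
[0.35376281 0.1        0.31232341]
[0.4706376  0.3        0.27149776]
((35, 265), (0, 110)) ((345, 0), (480, 105))
[-4.40725605 -0.5        -1.04127132]
[-2.92623106 -0.3        -0.62520994]
[-1.44520606 -0.1        -0.20914856]
[0.03581893 0.1        0.20691283]
[1.51684392 0.3        0.62297421]
((35, 265), (0, 110)) ((490, 115), (511, 130))
[-4.90907832 -0.5        -1.30722227]
[-3.27473703 -0.3        -0.80990779]
[-1.64039574 -0.1        -0.3125933 ]
[-0.00605445  0.1         0.18472118]
[1.62828684 0.3        0.68203566]
```

View pics/c5.png

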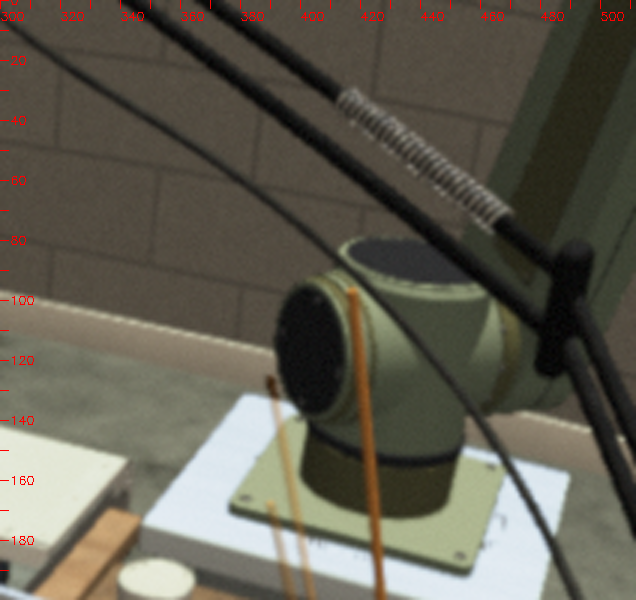

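```bash
python3 - <<'E'
from h import *
def plane(n,p,q):
    K,d,R,t=cam(n);C=-R.T@t
    u=cv2.undistortPoints(np.array([[p],[q]],float),K,d).reshape(-1,2)
    r=np.c_[u,[1,1]]@R; nn=np.cross(r[0],r[1]);nn/=np.linalg.norm(nn);return nn,nn@C
for tp in (((36,262),(0,100)),((33,265),(0,110))):
  for sp in (((489,114),(511,175)),((495,105),(511,142))):
    a,da=plane('scene',*sp);b,db=plane('top',*tp)
    dr=np.cross(a,b);X=np.linalg.solve(np.array([a,b,dr]),[da,db,0]);dr/=np.linalg.norm(dr)
    print(tp,sp)
    for x in(.35,.45,.55,.65): print(X+dr*(x-X[0])/dr[0])
i=cv2.imread('pics/scene0.png');crop(i,412,80,512,280,3,'pics/c6.png')
i=cv2.imread('pics/top0.png');crop(i,0,60,200,330,2,'pics/c7.png')
i=cv2.imread('pics/wrist0.png');cv2.imwrite('pics/c8.png',i)
E
```

```text
((36, 262), (0, 100)) ((489, 114), (511, 175))
[0.35       0.15795127 0.26161025]
[0.45       0.21151758 0.21463323]
[0.55       0.26508389 0.16765621]
[0.65       0.31865019 0.12067919]
((36, 262), (0, 100)) ((495, 105), (511, 142))
[0.35       0.09285312 0.38257173]
[0.45       0.13329739 0.35997731]
[0.55       0.17374165 0.33738289]
[0.65       0.21418592 0.31478847]
((33, 265), (0, 110)) ((489, 114), (511, 175))
[0.35       0.20339895 0.19049243]
[0.45       0.25391484 0.14828879]
[0.55       0.30443073 0.10608515]
[0.65       0.35494662 0.06388151]
((33, 265), (0, 110)) ((495, 105), (511, 142))
[0.35       0.11630789 0.35012336]
[0.45       0.15419643 0.33106464]
[0.55       0.19208497 0.31200592]
[0.65       0.22997351 0.2929472 ]
```

View pics/c6.png

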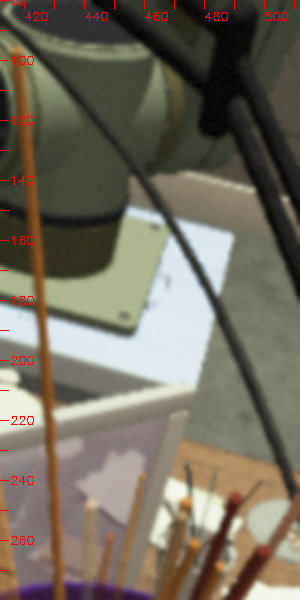

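View pics/c7.png

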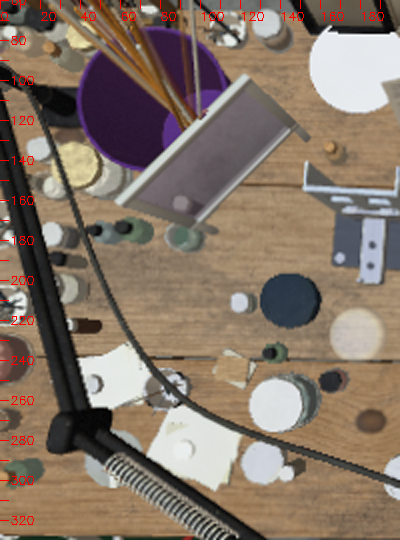

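Call:
move_arm:
  series:
    - [1,0,0,50,0]
    - [1,0,0,100,0]
    - [1,0,0,150,0]
    - [1,0,0,180,0]
    - [1,0,0,180,0]

```text
clock: 0.65
ee_pos: [0.4009, 0.4136, 0.4415]
orientation: [0.375, 0.927, 0.005, 0.002]
wrist_force: [-0.4, 0.2, 0.3]
width: 1.002
```

```bash
cat > look.py <<'E'
import sys
from h import *
tag=sys.argv[1]
o=get_obs(); print(o['clock'],np.round(o['ee_pos'],4),np.round(o['orientation'],4),'q',np.round(o['joints'],4).tolist(),'F',o['wrist_force'].round(1),'w',round(o['width'],3))
for n in sys.argv[2:]:
    o=get_obs(); np.savez(f'pics/{n}{tag}.npz',T=wpose(o)); cv2.imwrite(f'pics/{n}{tag}.png',grab_frame(n))
E
python3 look.py 1 wrist scene
```

```text
0.65 [0.4009 0.4136 0.4415] [0.3755 0.9268 0.0046 0.002 ] q [0.781, 0.2665, 1.1875, -0.0, 1.6776, -0.02] F [-0.4  0.2  0.3] w 1.002
```

View pics/wrist1.png

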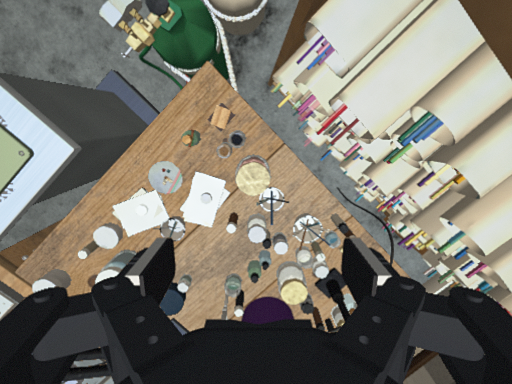

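View pics/scene1.png

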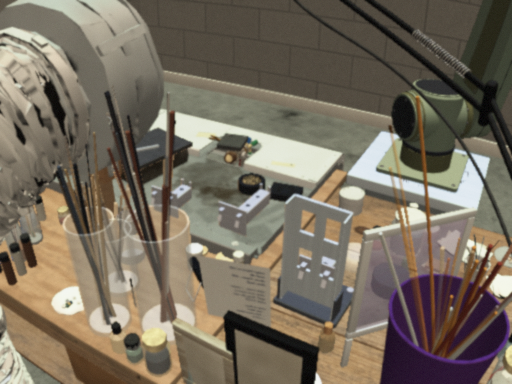

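Call:
move_arm:
  series:
    - [1,0,0,0,0.15]
    - [1,0,0,0,0.3]
    - [1,0,0,0,0.45]
    - [1,0,0,0,0.6]
    - [1,0,0,0,0.7]

```text
clock: 1.25
ee_pos: [0.3999, 0.4126, 0.4337]
orientation: [0.032, 0.999, -0.002, -0.002]
wrist_force: [-0.4, -0.1, -0.3]
width: 1.003
```

```bash
python3 look.py 2 wrist; python3 - <<'E'
from h import *
T=np.load('pics/wrist2.npz')['T']
print(proj('wrist',[[.378,.13,.32],[.357,.1,.32],[.254,-.1,.39],[.45,.17,.29],[.55,.22,.26],[.65,.27,.23],[0,0,0]],T).round())
E
```

```text
1.25 [0.3999 0.4126 0.4337] [ 0.0324  0.9995 -0.0017 -0.0017] q [0.781, 0.271, 1.1999, 0.0001, 1.6755, -0.725] F [-0.4 -0.1 -0.3] w 1.003
[[ -79.  195.]
 [-127.  173.]
 [-983.   -9.]
 [  23.  253.]
 [ 108.  313.]
 [ 169.  357.]
 [ -21.  -87.]]
```

View pics/wrist2.png

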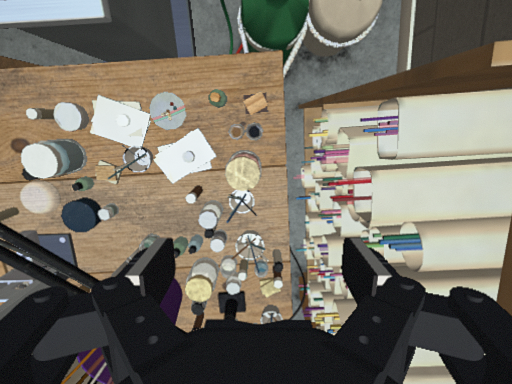

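```bash
python3 - <<'E'
from h import *
i=cv2.imread('pics/wrist2.png');crop(i,0,200,180,384,4,'pics/c9.png')
E
```

```text
(no output)
```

View pics/c9.png

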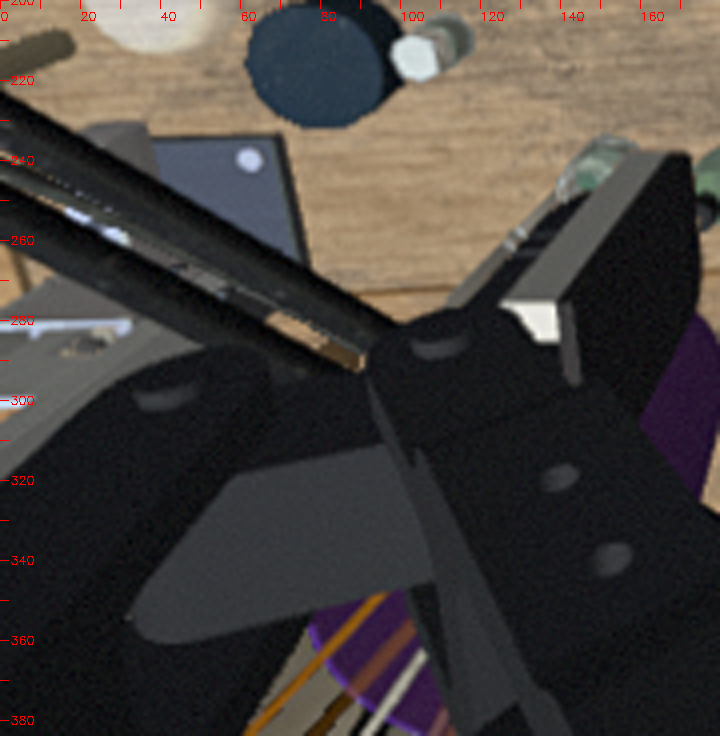

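```bash
python3 - <<'E'
from h import *
T=np.load('pics/wrist2.npz')['T']
def plane(n,p,q):
    K,d,R,t=cam(n)
    if n=='wrist': M=T@R;C=M[:3,3];R=M[:3,:3].T
    else:C=-R.T@t
    u=cv2.undistortPoints(np.array([[p],[q]],float),K,d).reshape(-1,2)
    r=np.c_[u,[1,1]]@R; nn=np.cross(r[0],r[1]);nn/=np.linalg.norm(nn);return nn,nn@C
def inter(A,B):
    a,da=plane(*A);b,db=plane(*B)
    dr=np.cross(a,b);X=np.linalg.solve(np.array([a,b,dr]),[da,db,0]);dr/=np.linalg.norm(dr)
    print(A,B)
    for x in(.35,.45,.55,.65,.75): print((X+dr*(x-X[0])/dr[0]).round(3))
inter(('wrist',(0,239),(85,288)),('top',(32,255),(5,120)))
inter(('wrist',(0,239),(85,288)),('scene',(489,114),(511,175)))
inter(('wrist',(0,239),(85,288)),('scene',(495,105),(511,142)))
E
```

```text
('wrist', (0, 239), (85, 288)) ('top', (32, 255), (5, 120))
[0.35  0.123 0.336]
[0.45  0.173 0.292]
[0.55  0.224 0.247]
[0.65  0.274 0.203]
[0.75  0.324 0.158]
('wrist', (0, 239), (85, 288)) ('scene', (489, 114), (511, 175))
[0.35  0.114 0.33 ]
[0.45  0.166 0.286]
[0.55  0.217 0.243]
[0.65  0.269 0.199]
[0.75  0.32  0.155]
('wrist', (0, 239), (85, 288)) ('scene', (495, 105), (511, 142))
[0.35  0.125 0.338]
[0.45  0.18  0.296]
[0.55  0.234 0.254]
[0.65  0.288 0.212]
[0.75  0.343 0.171]
```

Call:
move_arm:
  series:
    - [1,30,-33,10,0]
    - [1,60,-66,20,0]
    - [1,90,-100,25,0]
    - [1,120,-132,25,0]
    - [1,150,-165,25,0]

```text
clock: 1.8
ee_pos: [0.551, 0.2464, 0.4596]
orientation: [0.036, 0.999, -0.001, -0.001]
wrist_force: [-0.9, 0.2, -1.2]
width: 1.002
```

```bash
python3 look.py 3 
```

```text
1.8 [0.551  0.2464 0.4596] [ 3.570e-02  9.994e-01 -5.000e-04 -1.400e-03] q [0.4014, 0.3266, 1.0588, 0.0002, 1.7592, -1.0978] F [-0.9  0.2 -1.2] w 1.002
```

Call:
move_arm:
  series:
    - [1,5,-45,0,0]
    - [1,10,-90,0,0]
    - [1,10,-135,0,0]
    - [1,10,-180,0,0]
    - [1,10,-225,0,0]

```text
clock: 2.3
ee_pos: [0.5597, 0.0211, 0.4593]
orientation: [0.036, 0.999, -0.0, -0.002]
wrist_force: [0.6, -0.0, -0.7]
width: 0.999
```

```bash
python3 look.py 4 wrist scene
```

```text
2.3 [0.5597 0.0211 0.4593] [ 3.580e-02  9.994e-01 -1.000e-04 -1.900e-03] q [0.0171, 0.2477, 1.1703, 0.0001, 1.7274, -1.4821] F [ 0.6 -0.  -0.7] w 0.999
```

View pics/wrist4.png

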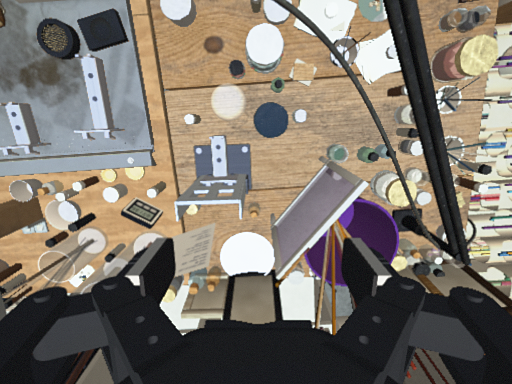

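View pics/scene4.png

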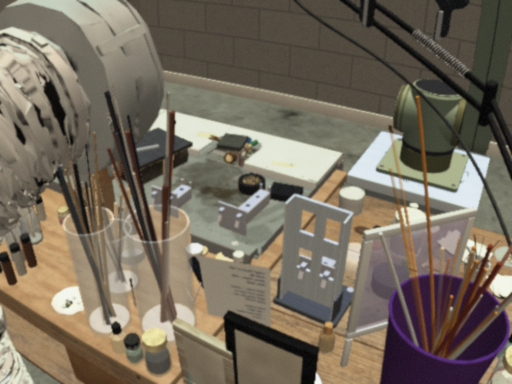

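Call:
move_arm:
  series:
    - [1,-20,-42,0,0.01]
    - [1,-40,-84,0,0.02]
    - [1,-60,-126,0,0.037]
    - [1,-80,-168,0,0.037]
    - [1,-95,-210,0,0.037]

```text
clock: 2.9
ee_pos: [0.4639, -0.1877, 0.4601]
orientation: [0.017, 1.0, 0.001, -0.001]
wrist_force: [0.2, -0.8, -0.5]
width: 1.0
```

```bash
python3 look.py 5 wrist scene top
```

```text
2.9 [ 0.4639 -0.1877  0.4601] [ 1.670e-02  9.999e-01  7.000e-04 -1.100e-03] q [-0.4077, 0.1427, 1.3022, 0.0005, 1.6992, -1.9449] F [ 0.2 -0.8 -0.5] w 1.0
```

View pics/wrist5.png

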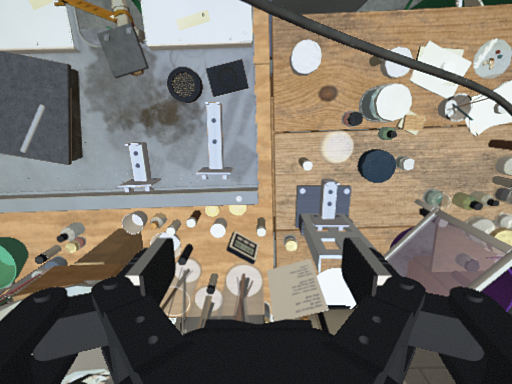

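View pics/scene5.png

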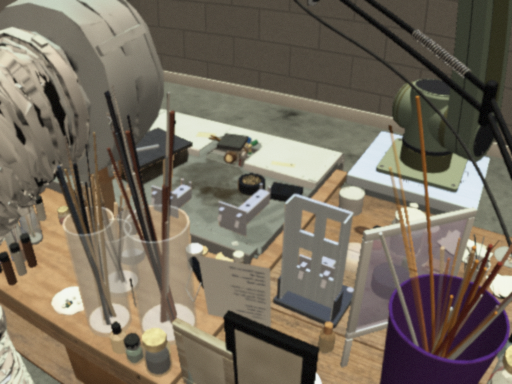

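View pics/top5.png

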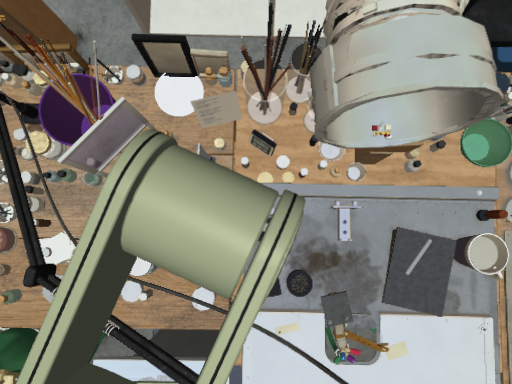

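```bash
python3 - <<'E'
from h import *
for z in(.5,.6,.7,.8): print(z,back('top',[[150,150],[290,205],[215,215],[215,380],[40,370]],z).round(3).tolist())
print(proj('top',[[.464,-.188,.46],[.464,-.188,.6]]))
D=np.array([[.3203,1.5657,1.2574,.39989,.41257,.2555],[.2665,1.1875,1.6776,.4009,.4136,.4415],[.271,1.1999,1.6755,.3999,.4126,.4337],[.3266,1.0588,1.7592,.551,.2464,.4596],[.2477,1.1703,1.7274,.5597,.0211,.4593],[.1427,1.3022,1.6992,.4639,-.1877,.4601]])
r=np.hypot(D[:,3],D[:,4]);r=np.sqrt(r*r-.012**2);s=D[:,0]+D[:,1];t=s+D[:,2];q=D[:,0]
from scipy.optimize import least_squares
# a1,L2,L3,a3,d1,d6
A=[];b=[]
for k in range(len(r)):
    A.append([1,np.sin(q[k]),np.sin(s[k]),np.cos(s[k]),0,np.sin(t[k])]);b.append(r[k])
    A.append([0,np.cos(q[k]),np.cos(s[k]),-np.sin(s[k]),1,np.cos(t[k])]);b.append(D[k,5])
A=np.array(A);b=np.array(b)
x,res,rk,sv=np.linalg.lstsq(A,b,rcond=None);print(x,A@x-b,sv)
for cols in([1,2,4],[1,2,4,0]):
    x=np.linalg.lstsq(A[:,cols],b,rcond=None)[0];print(cols,x,np.abs(A[:,cols]@x-b).max())
E
```

```text
0.5 [[0.558, -0.086, 0.5], [0.491, -0.266, 0.5], [0.476, -0.171, 0.5], [0.276, -0.177, 0.5], [0.286, 0.033, 0.5]]
0.6 [[0.54, -0.112, 0.6], [0.485, -0.259, 0.6], [0.473, -0.182, 0.6], [0.31, -0.187, 0.6], [0.318, -0.015, 0.6]]
0.7 [[0.522, -0.139, 0.7], [0.479, -0.253, 0.7], [0.47, -0.193, 0.7], [0.344, -0.197, 0.7], [0.351, -0.064, 0.7]]
0.8 [[0.504, -0.166, 0.8], [0.474, -0.246, 0.8], [0.467, -0.204, 0.8], [0.378, -0.207, 0.8], [0.383, -0.113, 0.8]]
[[230.53148708 225.38298021]
 [220.58882676 224.24804564]]
[1.16602486e-04 5.91715439e-01 4.16906588e-01 2.52031471e-02
 1.40052424e-01 2.92968873e-01] [ 2.60723951e-06 -1.31427991e-06 -4.03113092e-06 -2.37088589e-05
 -1.99864812e-05  7.64631755e-06  1.54842347e-05  1.09917466e-06
 -8.79674051e-06 -1.40011209e-05  1.47228783e-05  3.02787675e-05] [4.86435927 3.48079092 0.34719103 0.29684971 0.1156185  0.00863212]
[1, 2, 4] [ 0.57660001  0.42213939 -0.16345561] 0.008444615570354697
[1, 2, 4, 0] [ 0.56725292  0.41742574 -0.15415595  0.00719922] 0.00821946985941202
```

Call:
move_arm:
  series:
    - [1,-10,-25,-30,0]
    - [1,-20,-50,-65,0]
    - [1,-27,-75,-105,0]
    - [1,-27,-84,-150,0]
    - [1,-27,-84,-200,0]

```text
clock: 3.55
ee_pos: [0.4388, -0.2708, 0.2594]
orientation: [0.017, 1.0, 0.0, 0.001]
wrist_force: [0.8, -0.3, -1.0]
width: 1.0
```

Call:
move_arm:
  series:
    - [1,0,0,-40,0]
    - [1,0,0,-60,0]
    - [1,0,0,-60,0]

```text
clock: 3.85
ee_pos: [0.4369, -0.2683, 0.1974]
orientation: [0.016, 1.0, 0.003, -0.004]
wrist_force: [0.6, -0.6, -0.3]
width: 1.003
```

```bash
python3 look.py 6 wrist
```

```text
3.85 [ 0.4369 -0.2683  0.1974] [ 0.016   0.9999  0.0028 -0.0038] q [-0.5736, 0.2735, 1.79, 0.0009, 1.0875, -2.1128] F [ 0.6 -0.6 -0.3] w 1.003
```

View pics/wrist6.png

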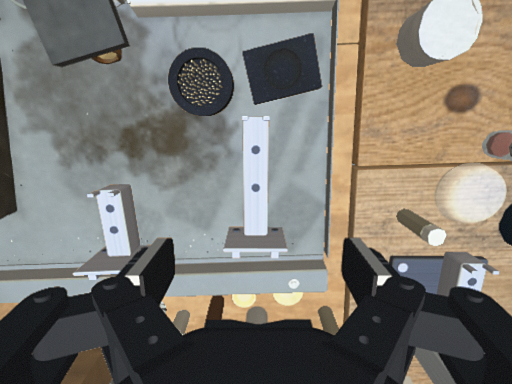

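```bash
python3 - <<'E'
from h import *
i=cv2.imread('pics/wrist6.png');crop(i,215,105,305,265,5,'pics/c10.png')
E
```

```text
(no output)
```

View pics/c10.png

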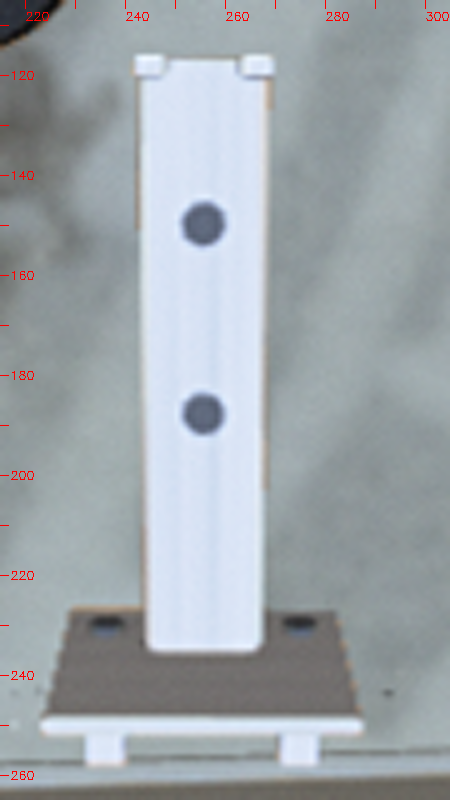

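```bash
cat > fitw.py <<'E'
from h import *
from scipy.optimize import least_squares
def fitw(tag,o,x0,z0,freez=False):
    T=np.load(f'pics/wrist{tag}.npz')['T']
    m=np.array([a[0] for a in o],float)/1000;px=np.array([a[1] for a in o],float)
    def r(p):
        c,s=np.cos(p[2]),np.sin(p[2])
        return (proj('wrist',np.c_[p[0]+c*m[:,0]-s*m[:,1],p[1]+s*m[:,0]+c*m[:,1],z0+m[:,2]+(p[3] if freez else 0)],T)-px).ravel()
    s=least_squares(r,x0+([0] if freez else []))
    print(np.round(s.x,4),np.round(s.fun.reshape(-1,2),1).tolist())
    return s.x
E
python3 - <<'E'
from fitw import *
o=[((-4,-13,30),(242,235.5)),((-4,13,30),(266.,235.5)),((-130,-13,43),(239.5,116)),((-130,13,43),(267,116)),((-4,-32,60),(221,248.5)),((-4,32,60),(285,248.5)),((0,-32,60),(220.5,251.5)),((0,32,60),(285,251.5)),((-4,-32,0),(226.5,226.5)),((-4,32,0),(280.5,227))]
p=fitw(6,o,[.497,-.273,-.03],.004)
fitw(6,o,[.497,-.273,-.03],.004,True)
c,s=np.cos(p[2]),np.sin(p[2]);print('grip',p[0]-.06*c,p[1]-.06*s)
T=np.load('pics/wrist6.npz')['T'];print(T.round(4))
E
```

```text
[ 0.4964 -0.274  -0.0368] [[-0.6, 0.7], [-0.6, 0.7], [-0.4, -0.9], [0.4, -0.8], [-0.6, 0.2], [0.8, 0.3], [-0.0, 0.9], [0.6, 1.0], [0.2, -0.7], [0.1, -1.1]]
[ 0.4973 -0.2741 -0.0367 -0.0027] [[-0.5, 0.4], [-0.7, 0.5], [-0.2, 0.1], [0.3, 0.2], [-0.3, -0.3], [0.4, -0.2], [0.3, 0.4], [0.3, 0.5], [0.4, -0.8], [-0.1, -1.2]]
grip 0.4364190145378636 -0.2718216172267674
[[-0.9995  0.032  -0.0075  0.4369]
 [ 0.0319  0.9995  0.0057 -0.2683]
 [ 0.0077  0.0055 -1.      0.1974]
 [ 0.      0.      0.      1.    ]]
```

Call:
move_arm:
  series:
    - [1,0,0,-40,0]
    - [1,0,0,-80,0]
    - [1,0,0,-100,0]
    - [1,0,0,-100,0]
    - [1,0,0,-100,0]

```text
clock: 4.4
ee_pos: [0.4397, -0.2714, 0.1029]
orientation: [0.016, 1.0, -0.001, 0.001]
wrist_force: [0.4, 0.0, -0.5]
width: 1.0
```

```bash
python3 look.py 7 wrist
```

```text
4.4 [ 0.4397 -0.2714  0.1029] [ 1.620e-02  9.999e-01 -7.000e-04  1.300e-03] q [-0.5754, 0.3789, 1.912, 0.0004, 0.8478, -2.114] F [ 0.4  0.  -0.5] w 1.0
```

View pics/wrist7.png

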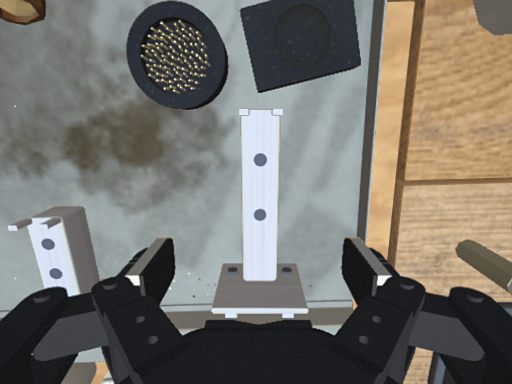

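Call:
move_arm:
  series:
    - [1,-3,0,-30,-0.003]
    - [1,-3,0,-55,-0.003]
    - [1,-3,0,-71,-0.003]
    - [1,-3,0,-71,-0.003]
    - [1,-3,0,-71,-0.003]

```text
clock: 4.95
ee_pos: [0.4364, -0.2718, 0.0319]
orientation: [0.018, 1.0, -0.001, 0.001]
wrist_force: [-0.6, -0.5, 0.6]
width: 1.0
```

Call:
move_arm:
  series:
    - [1,0,0,0,0]
    - [1,0,0,0,0]

```text
clock: 5.15
ee_pos: [0.4361, -0.2716, 0.0317]
orientation: [0.018, 1.0, -0.001, 0.001]
wrist_force: [-0.4, -0.4, -0.5]
width: 1.0
```

Call:
move_arm:
  series:
    - [0,0,0,0,0]
    - [0,0,0,0,0]
    - [0,0,0,0,0]
    - [0,0,0,0,0]
    - [0,0,0,0,0]
  squeeze: 100

```text
clock: 5.65
ee_pos: [0.4354, -0.2712, 0.0307]
orientation: [0.018, 1.0, 0.0, 0.0]
wrist_force: [-0.3, 0.3, 3.8]
width: 0.287
```

Call:
move_arm:
  series:
    - [0,0,0,0,0]
    - [0,0,0,0,0]
    - [0,0,0,0,0]

```text
clock: 5.95
ee_pos: [0.4354, -0.2711, 0.0307]
orientation: [0.018, 1.0, -0.0, 0.0]
wrist_force: [-1.1, 0.8, 5.3]
width: 0.29
```

Call:
move_arm:
  series:
    - [0,0,0,10,0]
    - [0,0,0,40,0]
    - [0,0,0,80,0]
    - [0,0,0,120,0]
    - [0,0,0,160,0]

```text
clock: 6.45
ee_pos: [0.4345, -0.2707, 0.1916]
orientation: [0.018, 1.0, 0.0, -0.001]
wrist_force: [-0.0, -0.5, -4.8]
width: 0.289
```

Call:
move_arm:
  series:
    - [0,0,0,10,0]
    - [0,0,0,10,0]

```text
clock: 6.65
ee_pos: [0.4355, -0.2713, 0.2014]
orientation: [0.018, 1.0, -0.001, 0.001]
wrist_force: [-0.5, -0.3, -3.9]
width: 0.285
```

```bash
python3 look.py 8 wrist scene
```

```text
6.65 [ 0.4355 -0.2713  0.2014] [ 1.790e-02  9.998e-01 -7.000e-04  1.100e-03] q [-0.5796, 0.2651, 1.7908, -0.0, 1.083, -2.1146] F [-0.5 -0.3 -3.9] w 0.285
```

View pics/wrist8.png

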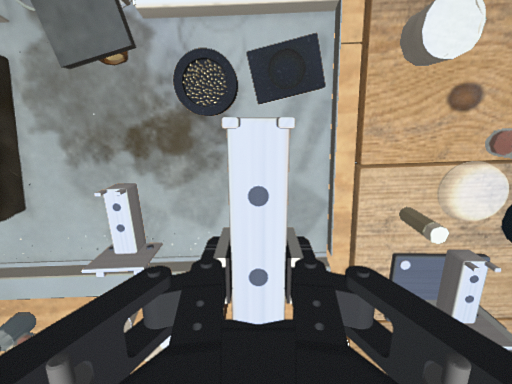

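View pics/scene8.png

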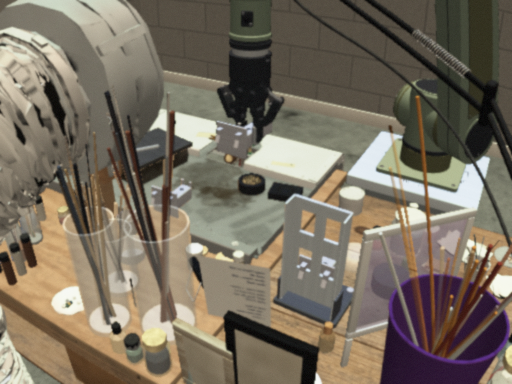

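Call:
move_arm:
  series:
    - [0,0,40,0,-0.014]
    - [0,10,85,0,-0.014]
    - [0,25,130,-15,-0.014]
    - [0,40,175,-30,-0.014]
    - [0,58,219,-45,-0.014]

```text
clock: 7.25
ee_pos: [0.4916, -0.0502, 0.1524]
orientation: [0.025, 1.0, 0.0, -0.003]
wrist_force: [0.8, -1.5, -3.0]
width: 0.286
```

Call:
move_arm:
  series:
    - [0,0,0,0,0]
    - [0,0,0,0,0]

```text
clock: 7.45
ee_pos: [0.4919, -0.051, 0.1527]
orientation: [0.023, 1.0, 0.0, -0.003]
wrist_force: [1.1, -1.5, -3.0]
width: 0.284
```

```bash
python3 look.py 9 wrist scene top
```

```text
7.45 [ 0.4919 -0.051   0.1527] [ 2.340e-02  9.997e-01  1.000e-04 -3.000e-03] q [-0.1264, 0.2914, 1.8942, -0.0004, 0.962, -1.6502] F [ 1.1 -1.5 -3. ] w 0.284
```

```bash
python3 - <<'E'
from h import *
i=cv2.imread('pics/scene9.png');crop(i,260,120,380,260,4,'pics/c11.png')
i=cv2.imread('pics/top9.png');crop(i,130,120,230,220,6,'pics/c12.png')
E
```

```text
(no output)
```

View pics/c11.png

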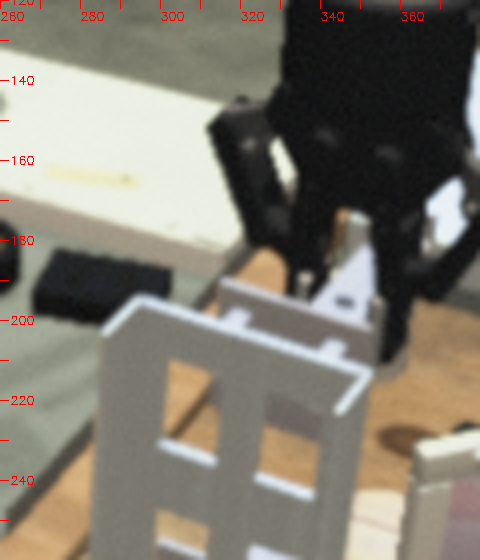

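View pics/c12.png

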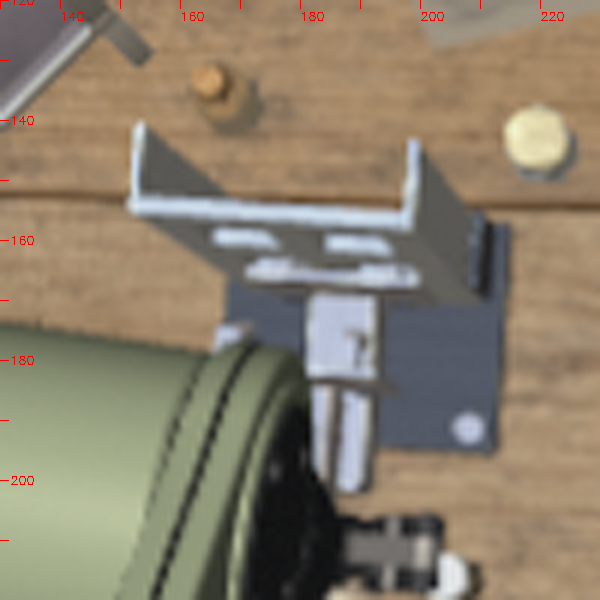

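View pics/wrist9.png

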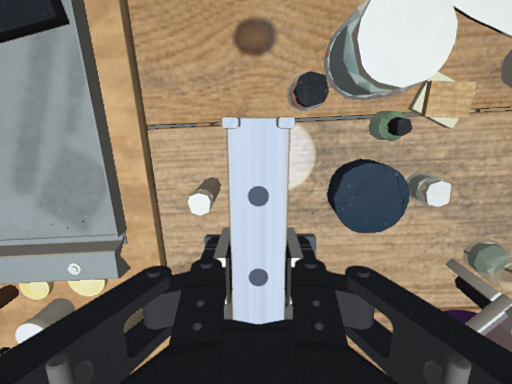

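```bash
python3 - <<'E'
from fit import *
T=np.load('pics/wrist9.npz')['T']
yaw=np.arctan2(-T[1,0],-T[0,0]);print('tool yaw',yaw, 'pitch',T[2,0],'roll',T[2,1])
def P(x,y,yaw,z0,m):
    m=np.array(m,float)/1000;c,s=np.cos(yaw),np.sin(yaw)
    return np.c_[x+c*m[:,0]-s*m[:,1],y+s*m[:,0]+c*m[:,1],z0+m[:,2]]
rx=T[0,3]+.061*np.cos(yaw);ry=T[1,3]+.061*np.sin(yaw)
m=[(0,-32,60),(0,32,60),(5,-20,50),(5,20,50),(-130,-13,43),(-130,13,43)]
print('rear',rx,ry)
print(proj('scene',P(rx,ry,yaw,T[2,3]-.0267,m)).round(1).tolist())
print(proj('scene',P(.6004,-.057,-.05,0,[(0,-32,140),(0,-8,140),(0,8,140),(0,32,140),(0,-47,200),(0,47,200),(5,-47,200),(5,47,200)])).round(1).tolist())
sc=[((0,-32,60),(312.5,190)),((0,32,60),(350.5,203))]
fit({'scene':sc},T[2,3]-.0267,[.55,-.05,-.05])
# wrist camera check held arm
E
python3 - <<'E'
from fitw import *
i=cv2.imread('pics/wrist9.png');crop(i,200,100,320,330,3,'pics/c13.png')
i=cv2.imread('pics/wrist5.png');crop(i,285,170,365,310,5,'pics/c14.png')
E
```

```text
tool yaw -0.04678500066858465 pitch 0.006013603189070554 roll 0.00015276646669836868
rear 0.5527866847906617 -0.053844933927155836
[[315.8, 190.7], [354.0, 202.8], [320.9, 199.8], [344.7, 207.5], [356.8, 169.7], [370.7, 173.7]]
[[299.3, 229.7], [313.4, 234.8], [322.9, 238.2], [337.5, 243.4], [292.9, 193.6], [351.7, 212.8], [291.3, 195.0], [350.3, 214.5]]
[ 0.5549 -0.0587 -0.0738]
scene [[0.2, 0.2], [-0.2, -0.2]]
```

View pics/c14.png

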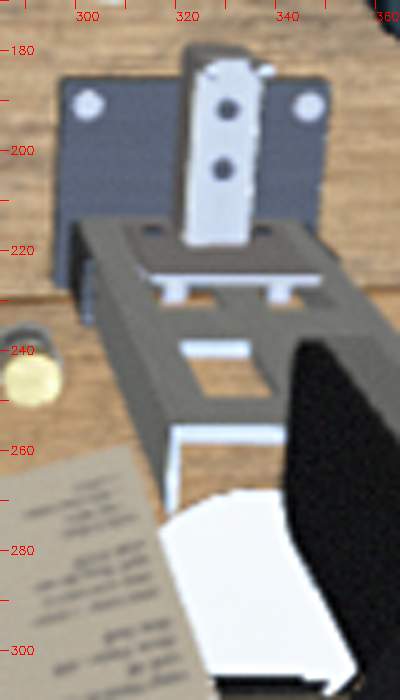

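```bash
python3 - <<'E'
from fitw import *
o=[((0,-47,200),(316.5,254.8)),((0,-32,140),(318.7,238)),((0,-8,140),(332.5,238)),((0,-32,180),(323.3,249.5)),((0,-8,180),(337.,249.5)),
((-4,-32,90),(313,227)),((-4,32,90),(346.8,225)),((-4,-13,60),(319.5,218.8)),((-4,13,60),(332.3,218.8)),((-80,13,73),(337.5,183.5)),]
fitw(5,o,[.6,-.055,-.05],0);fitw(5,o,[.6,-.055,-.05],0,True)
fitw(5,o[:5],[.6,-.055,-.05],0)
i=cv2.imread('pics/wrist4.png');crop(i,165,125,265,230,7,'pics/c15.png')
E
```

```text
[ 0.5992 -0.0579 -0.034 ] [[-0.2, 0.6], [-0.7, 0.4], [-0.4, 0.4], [0.0, -0.3], [1.8, -0.3], [-0.5, -1.9], [0.1, 0.1], [-0.2, 0.6], [0.2, 0.6], [-0.2, -0.2]]
[ 0.6016 -0.0564 -0.0288 -0.0058] [[-0.0, 0.3], [-0.6, 0.4], [-0.4, 0.3], [0.1, -0.5], [1.6, -0.5], [-0.3, -1.8], [-0.1, 0.1], [-0.1, 0.7], [0.2, 0.7], [-0.6, 0.3]]
[ 0.5994 -0.0582 -0.0553] [[-0.3, 0.1], [-0.8, 0.2], [-0.5, 0.5], [-0.1, -0.5], [1.6, -0.2]]
```

View pics/c15.png

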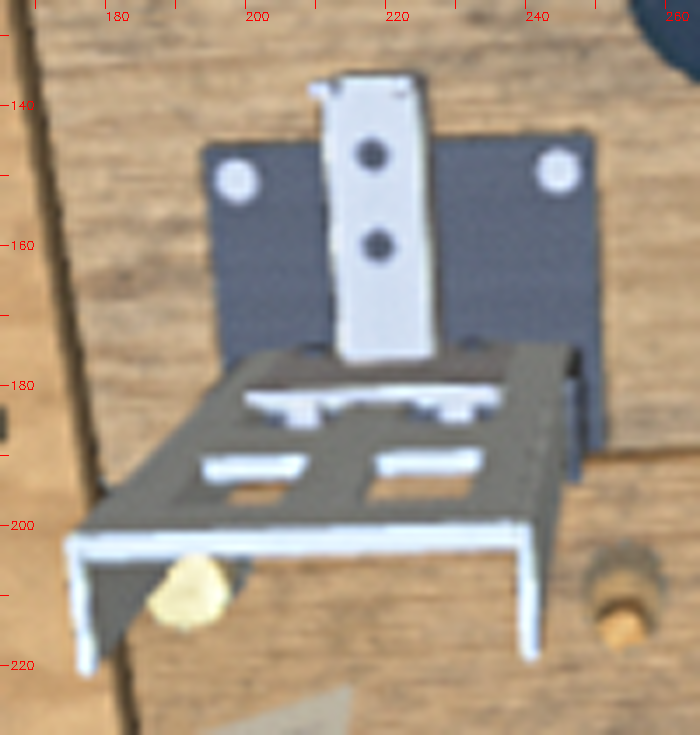

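View pics/c13.png

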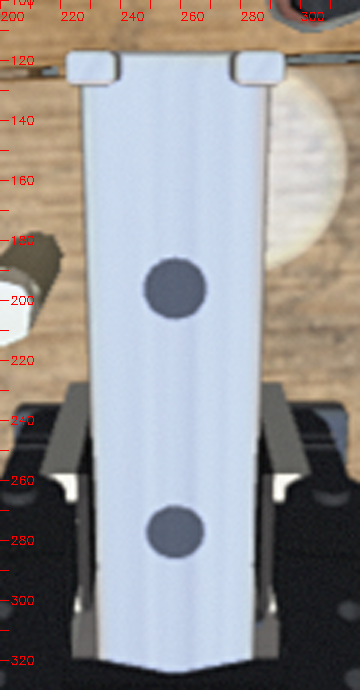

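```bash
python3 - <<'E'
from fitw import *
o=[((0,-47,200),(172.7,202)),((0,47,200),(238.5,200)),((0,-32,140),(192,191)),((0,-8,140),(206.8,190.2)),((0,8,140),(217,190)),((0,32,140),(232.2,189.3)),
((-4,-32,90),(198,181.5)),((-4,32,90),(235,180)),((-4,-13,60),(212.5,176.7)),((-4,13,60),(226,175.8)),((-80,-13,73),(207.5,138.5))]
fitw(4,o,[.6,-.055,-.05],0);fitw(4,o,[.6,-.055,-.05],0,True);fitw(4,o[:6],[.6,-.055,-.05],0)
# held
T=np.load('pics/wrist9.npz')['T']
o=[((-130,-13,43),(222,117)),((-130,13,43),(294.5,117)),((-60,-13,30),(231,280)),((-60,13,30),(285.5,280)),((-100,-13,30),(228.7,190)),((-100,13,30),(288,190))]
p=fitw(9,o,[.553,-.054,-.047],T[2,3]-.0267,True)
# zero: same with wrist8
o=[((-130,-13,43),(222,117)),((-130,13,43),(294.5,117))]
E
```

```text
[ 0.5997 -0.0555 -0.0348] [[-0.6, 0.1], [0.4, -0.3], [0.4, -0.2], [0.5, 0.1], [0.2, -0.1], [-0.1, 0.1], [0.6, -0.0], [-0.5, 0.2], [-0.6, 0.9], [-0.3, 1.3], [-0.3, -1.5]]
[ 0.6005 -0.0562 -0.0355 -0.0035] [[-0.3, -0.1], [0.2, -0.4], [0.6, -0.3], [0.5, 0.0], [0.2, -0.1], [-0.3, 0.0], [0.7, -0.0], [-0.7, 0.2], [-0.6, 0.9], [-0.4, 1.3], [-0.2, -1.2]]
[ 0.5998 -0.0558 -0.0367] [[-0.8, 0.1], [0.3, -0.2], [0.3, -0.2], [0.4, 0.1], [0.1, -0.0], [-0.2, 0.2]]
[ 0.5536 -0.0535 -0.0468  0.0014] [[-1.8, -0.0], [1.9, -0.0], [-1.5, -2.3], [1.6, -2.3], [-1.8, 2.1], [1.6, 2.1]]
```

Call:
move_arm:
  series:
    - [0,10,-0.5,-4,0.003]
    - [0,20,-1,-4,0.003]
    - [0,26,-1.2,-4,0.003]
    - [0,26,-1.2,-4,0.003]

```text
clock: 8.0
ee_pos: [0.5206, -0.0538, 0.1514]
orientation: [0.024, 1.0, -0.0, 0.001]
wrist_force: [-0.6, 0.2, -2.2]
width: 0.286
```

```bash
python3 look.py 10 scene top; python3 - <<'E'
from h import *
i=cv2.imread('pics/scene10.png');crop(i,270,150,370,280,5,'pics/c16.png')
i=cv2.imread('pics/top10.png');crop(i,140,130,220,200,8,'pics/c17.png')
E
```

```text
8.0 [ 0.5206 -0.0538  0.1514] [ 2.370e-02  9.997e-01 -0.000e+00  7.000e-04] q [-0.1251, 0.3307, 1.8371, 0.0001, 0.9724, -1.6485] F [-0.6  0.2 -2.2] w 0.286
```

View pics/c16.png

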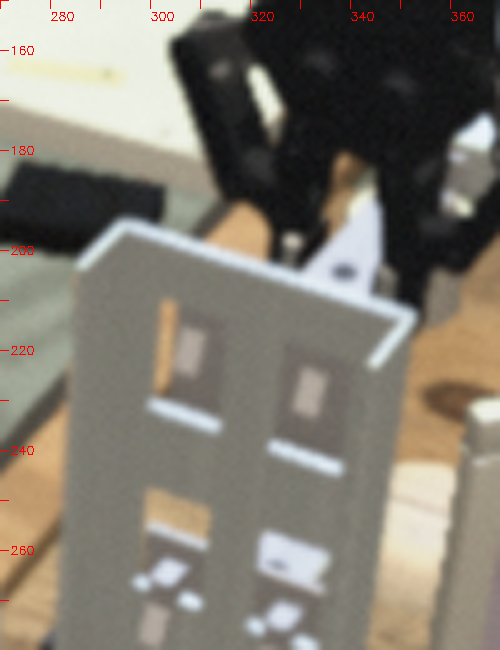

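View pics/c17.png

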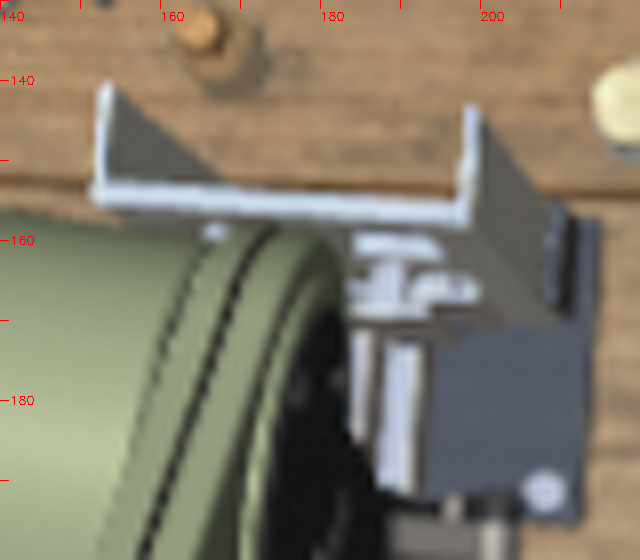

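```bash
python3 - <<'E'
from h import *
o=get_obs();T=wpose(o);print(o['clock'],T[:3,3])
yaw=np.arctan2(-T[1,0],-T[0,0]);print(yaw)
def P(x,y,yaw,z0,m):
    m=np.array(m,float)/1000;c,s=np.cos(yaw),np.sin(yaw)
    return np.c_[x+c*m[:,0]-s*m[:,1],y+s*m[:,0]+c*m[:,1],z0+m[:,2]]
rx=T[0,3]+.061*np.cos(yaw);ry=T[1,3]+.061*np.sin(yaw);print(rx,ry)
m=[(14,-20,33),(14,20,33)]
print('now',proj('scene',P(rx,ry,yaw,T[2,3]-.0267,m)).round(1).tolist())
for dy in(0,-.004): print('at x',proj('scene',P(.597,ry-.0007+dy,yaw,T[2,3]-.0267,m)).round(1).tolist())
for y in (-.055,-.057):print('slots z160 rear',proj('scene',P(.600,y,-.045,0,[(5,-32,160),(5,-8,160),(5,8,160),(5,32,160)])).round(1).tolist())
E
```

```text
8.1 [ 0.51921193 -0.05346778  0.15126711]
-0.04704158482768685
0.5801444444471983 -0.05633625964561291
now [[308.8, 220.7], [332.9, 229.1]]
at x [[303.8, 226.2], [328.2, 234.8]]
at x [[301.4, 225.4], [325.7, 234.0]]
slots z160 rear [[299.9, 220.9], [314.3, 225.9], [324.1, 229.2], [339.0, 234.4]]
slots z160 rear [[298.7, 220.5], [313.0, 225.5], [322.8, 228.8], [337.7, 234.0]]
```

Call:
move_arm:
  series:
    - [0,0,2.5,-2,0]
    - [0,6,2.5,-2,0.003]
    - [0,11,2,-2,0.003]
    - [0,14,2,-2,0.003]
    - [0,14,2,-2,0.003]

```text
clock: 8.6
ee_pos: [0.5339, -0.0513, 0.1494]
orientation: [0.022, 1.0, 0.0, 0.0]
wrist_force: [0.3, -0.2, -2.4]
width: 0.285
```

```bash
python3 look.py 11 scene; python3 - <<'E'
from h import *
i=cv2.imread('pics/scene11.png');crop(i,270,180,370,280,6,'pics/c18.png')
E
```

```text
8.6 [ 0.5339 -0.0513  0.1494] [2.180e-02 9.998e-01 0.000e+00 3.000e-04] q [-0.1173, 0.3516, 1.8101, 0.0001, 0.9794, -1.6445] F [ 0.3 -0.2 -2.4] w 0.285
```

View pics/c18.png

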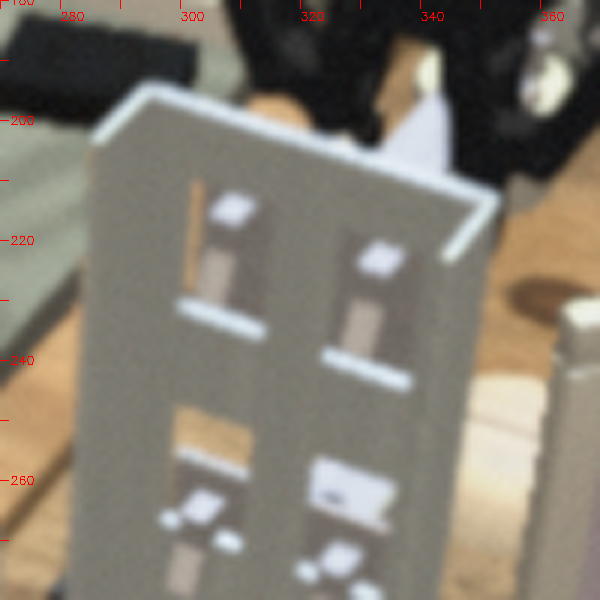

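Call:
move_arm:
  series:
    - [0,2,2.5,0,0]
    - [0,4,2.5,0,0]
    - [0,4,2.5,0,0]

```text
clock: 8.95
ee_pos: [0.5375, -0.0487, 0.1494]
orientation: [0.022, 1.0, 0.0, 0.0]
wrist_force: [-0.5, -0.2, -2.9]
width: 0.285
```

```bash
python3 look.py 12 scene; python3 - <<'E'
from h import *
i=cv2.imread('pics/scene12.png');crop(i,285,195,345,285,8,'pics/c19.png')
E
```

```text
8.95 [ 0.5375 -0.0487  0.1494] [2.180e-02 9.998e-01 0.000e+00 2.000e-04] q [-0.1118, 0.3564, 1.8023, 0.0001, 0.9825, -1.639] F [-0.5 -0.2 -2.9] w 0.285
```

View pics/c19.png

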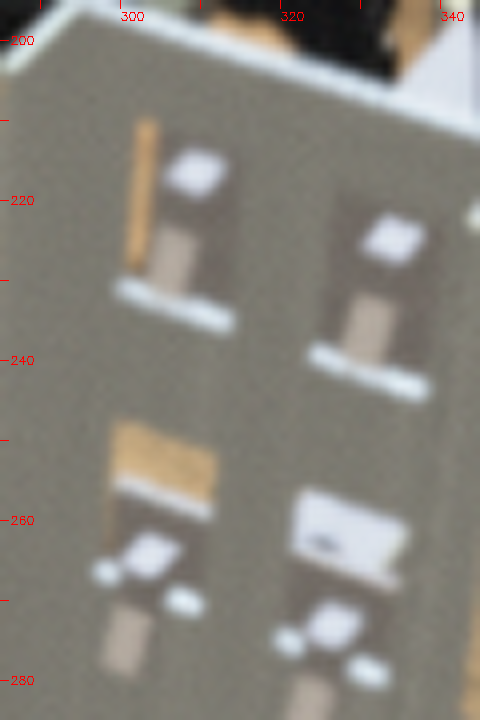

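Call:
move_arm:
  series:
    - [0,0,-0.5,-4,0]
    - [0,0,-0.5,-8,0]
    - [0,0,-0.5,-11,0]
    - [0,0,-0.5,-13,0]
    - [0,0,-0.5,-13,0]

```text
clock: 9.5
ee_pos: [0.537, -0.0493, 0.1359]
orientation: [0.022, 1.0, 0.0, -0.0]
wrist_force: [-0.5, 0.4, -2.7]
width: 0.284
```

Call:
move_arm:
  series:
    - [0,0,0,-2,0]
    - [0,0,0,-4,0]
    - [0,0,0,-6,0]
    - [0,0,0,-6,0]

```text
clock: 9.9
ee_pos: [0.537, -0.0493, 0.13]
orientation: [0.022, 1.0, 0.0, -0.0]
wrist_force: [0.1, 0.3, -2.8]
width: 0.284
```

```bash
python3 look.py 13 scene; python3 - <<'E'
from h import *
i=cv2.imread('pics/scene13.png');crop(i,285,195,345,285,8,'pics/c20.png')
E
```

```text
9.9 [ 0.537  -0.0493  0.13  ] [ 2.190e-02  9.998e-01  1.000e-04 -3.000e-04] q [-0.1129, 0.3775, 1.8267, 0.0001, 0.9381, -1.6399] F [ 0.1  0.3 -2.8] w 0.284
```

View pics/c20.png

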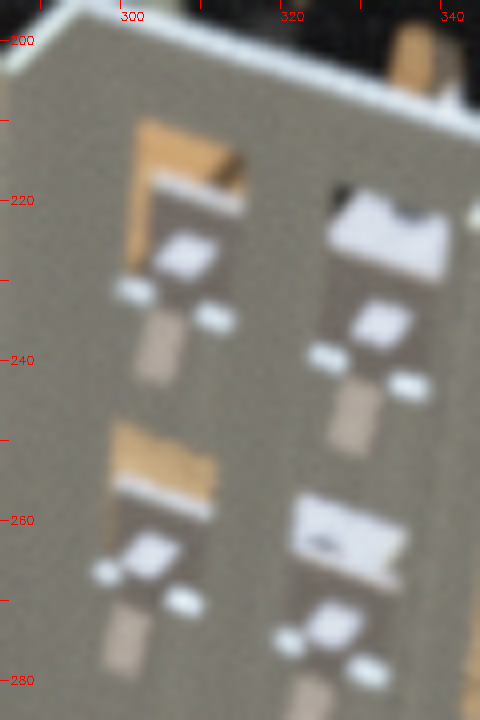

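Call:
move_arm:
  series:
    - [0,0,0,-1,0]
    - [0,0,0,-2,0]
    - [0,0,0,-3,0]
    - [0,0,0,-3,0]

```text
clock: 10.35
ee_pos: [0.5371, -0.0493, 0.1272]
orientation: [0.022, 1.0, 0.0, -0.0]
wrist_force: [0.2, 1.1, -3.3]
width: 0.286
```

Call:
move_arm:
  series:
    - [0,0,0,-1,0]
    - [0,0,0,-2,0]
    - [0,0,0,-2,0]

```text
clock: 10.65
ee_pos: [0.5375, -0.0493, 0.1261]
orientation: [0.022, 1.0, 0.0, 0.001]
wrist_force: [-2.7, 0.3, 2.8]
width: 0.289
```

Call:
move_arm:
  series:
    - [0,0,0,-1,0]
    - [0,0,0,-2,0]
    - [0,0,0,-2,0]
    - [0,0,0,-2,0]

```text
clock: 11.05
ee_pos: [0.5376, -0.0494, 0.1256]
orientation: [0.022, 1.0, -0.0, 0.001]
wrist_force: [-6.7, 1.3, 13.0]
width: 0.286
```

```bash
python3 look.py 14 scene wrist; python3 - <<'E'
from h import *
i=cv2.imread('pics/scene14.png');crop(i,285,195,345,285,8,'pics/c21.png')
E
```

```text
11.05 [ 0.5376 -0.0494  0.1256] [ 2.180e-02  9.998e-01 -1.000e-04  1.300e-03] q [-0.1129, 0.3821, 1.8328, 0.0, 0.9241, -1.6401] F [-6.7  1.3 13. ] w 0.286
```

View pics/c21.png

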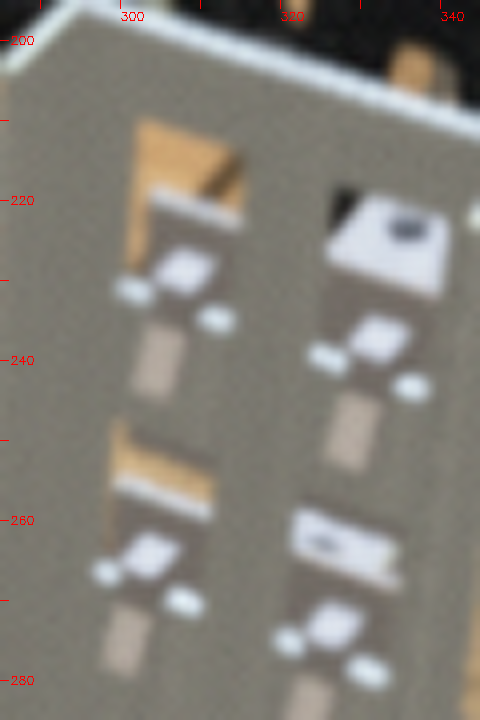

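Call:
move_arm:
  series:
    - [0,0,0,-2,0]
    - [0,0,0,-3,0]
    - [0,0,0,-3,0]
    - [0,0,0,-3,0]

```text
clock: 11.55
ee_pos: [0.5373, -0.0495, 0.124]
orientation: [0.022, 1.0, -0.0, 0.001]
wrist_force: [-11.8, 0.9, 23.6]
width: 0.285
```

```bash
python3 look.py 15 scene top wrist; python3 - <<'E'
from h import *
i=cv2.imread('pics/scene15.png');crop(i,270,180,360,285,7,'pics/c22.png')
i=cv2.imread('pics/top15.png');crop(i,140,130,220,220,7,'pics/c23.png')
E
```

```text
11.55 [ 0.5373 -0.0495  0.124 ] [ 2.180e-02  9.998e-01 -2.000e-04  1.500e-03] q [-0.113, 0.3834, 1.8355, -0.0003, 0.9197, -1.6401] F [-11.8   0.9  23.6] w 0.285
```

View pics/c22.png

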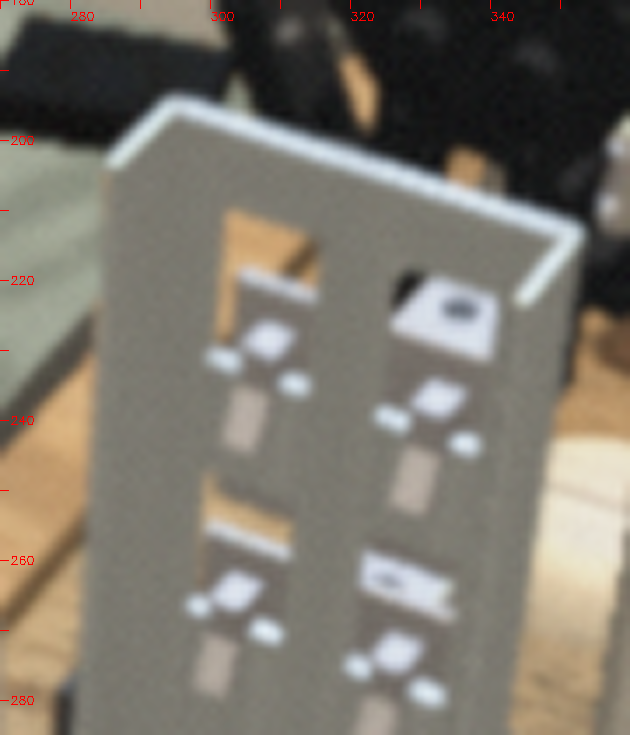

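View pics/c23.png

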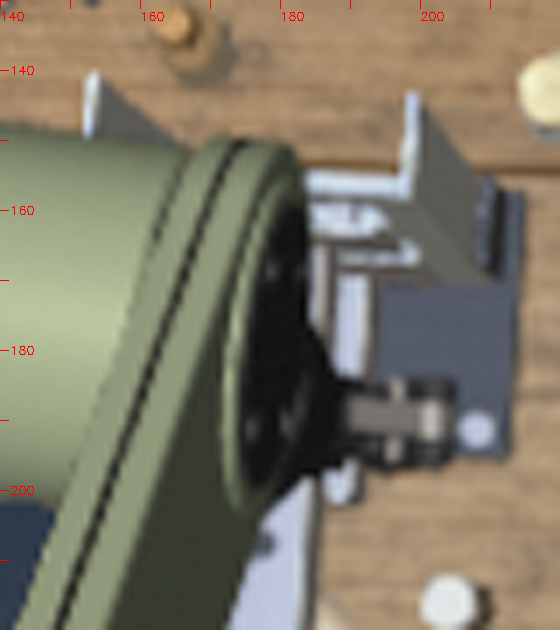

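View pics/wrist15.png

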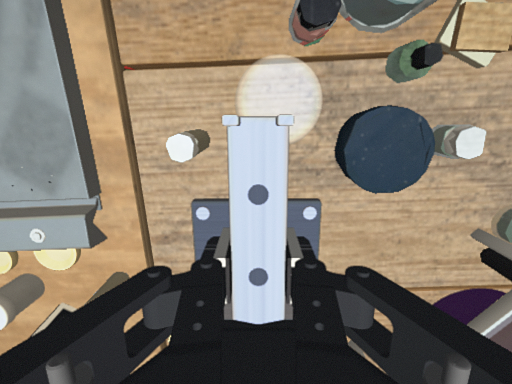

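Call:
move_arm:
  series:
    - [0,0,0,2,0]
    - [0,0,0,2.5,0]
    - [0,0,0,2.5,0]

```text
clock: 12.0
ee_pos: [0.5373, -0.0494, 0.1244]
orientation: [0.022, 1.0, -0.0, 0.001]
wrist_force: [-5.0, 0.8, 9.8]
width: 0.287
```

```bash
python3 look.py 16 wrist; python3 - <<'E'
from h import *
a=cv2.imread('pics/wrist9.png')[100:330,200:320];b=cv2.imread('pics/wrist15.png')[100:330,200:320];c=cv2.imread('pics/wrist16.png')[100:330,200:320]
cv2.imwrite('pics/c24.png',cv2.resize(np.hstack([a,b,c]),None,fx=2,fy=2))
E
```

```text
12.0 [ 0.5373 -0.0494  0.1244] [ 2.180e-02  9.998e-01 -1.000e-04  8.000e-04] q [-0.113, 0.3834, 1.8342, -0.0001, 0.9223, -1.64] F [-5.   0.8  9.8] w 0.287
```

View pics/c24.png

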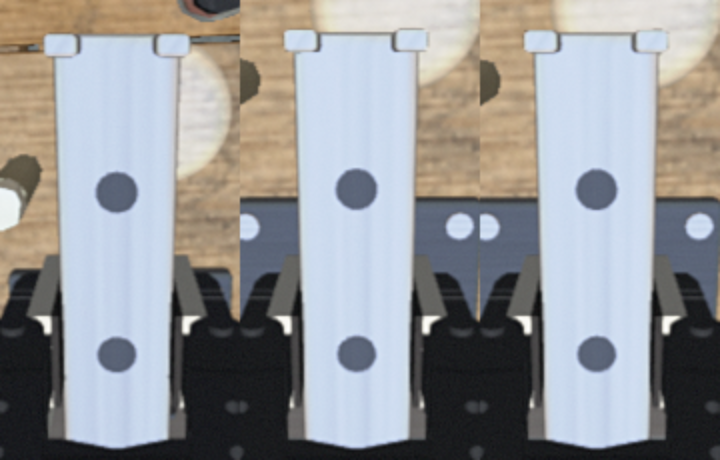

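Call:
move_arm:
  series:
    - [0,0,0,1,0]
    - [0,0,0,1.5,0]
    - [0,0,0,1.5,0]

```text
clock: 12.35
ee_pos: [0.5372, -0.0494, 0.1247]
orientation: [0.022, 1.0, -0.0, 0.0]
wrist_force: [-4.2, -0.2, 5.2]
width: 0.29
```

Call:
move_arm:
  series:
    - [0.5,0,0,0,0]
    - [0.6,0,0,0,0]
    - [0.7,0,0,0,0]
    - [0.7,0,0,0,0]
    - [0.7,0,0,0,0]

```text
clock: 12.85
ee_pos: [0.5372, -0.0493, 0.1241]
orientation: [0.022, 1.0, 0.0, -0.0]
wrist_force: [-0.1, -0.5, -0.1]
width: 0.7
```

Call:
move_arm:
  series:
    - [0.7,0,0,0,0]
    - [0.7,-2,0,30,0]
    - [0.7,-5,0,70,0]
    - [0.7,-10,0,110,0]
    - [0.7,-10,0,110,0]

```text
clock: 13.35
ee_pos: [0.5297, -0.0496, 0.2401]
orientation: [0.022, 1.0, -0.001, 0.006]
wrist_force: [0.8, -0.0, 1.0]
width: 0.701
```

```bash
python3 look.py 17 scene wrist; python3 - <<'E'
from h import *
i=cv2.imread('pics/scene17.png');crop(i,270,160,380,280,6,'pics/c25.png')
E
```

```text
13.35 [ 0.5297 -0.0496  0.2401] [ 2.190e-02  9.997e-01 -5.000e-04  5.800e-03] q [-0.1151, 0.2582, 1.6954, 0.0001, 1.1764, -1.6421] F [ 0.8 -0.   1. ] w 0.701
```

View pics/c25.png

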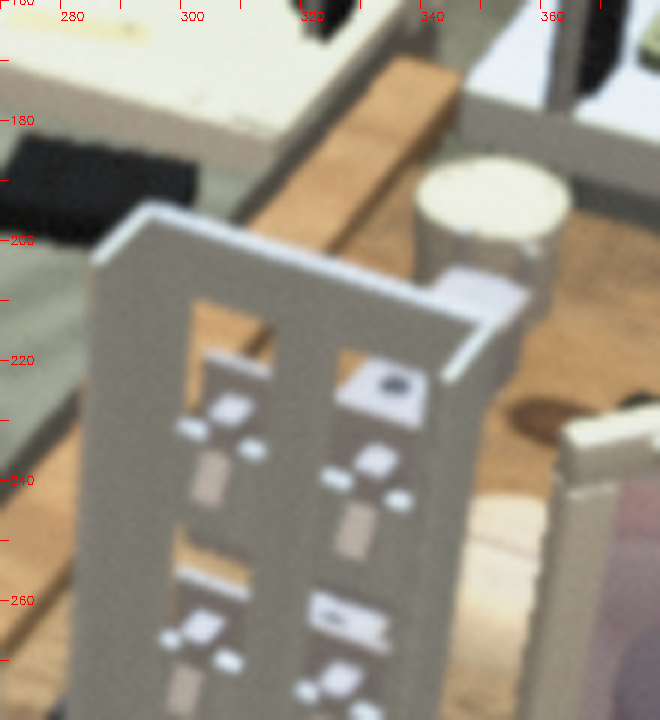

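View pics/wrist17.png

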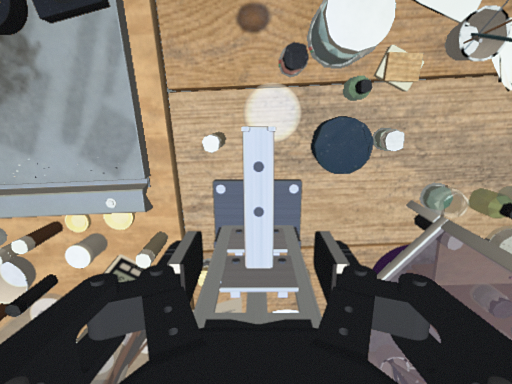

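Call:
move_arm:
  series:
    - [0.7,0,0,0,0]
    - [0.7,0,0,0,0]

```text
clock: 13.65
ee_pos: [0.5265, -0.0492, 0.2327]
orientation: [0.022, 1.0, 0.0, -0.002]
wrist_force: [-0.6, 0.2, -0.2]
width: 0.698
```

```bash
python3 look.py 18 wrist scene; python3 - <<'E'
from h import *
i=cv2.imread('pics/wrist18.png');crop(i,190,110,330,330,3,'pics/c26.png')
a=cv2.imread('pics/scene14.png')[205:285,290:345];b=cv2.imread('pics/scene18.png')[205:285,290:345]
cv2.imwrite('pics/c27.png',cv2.resize(np.hstack([a,b]),None,fx=7,fy=7,interpolation=cv2.INTER_CUBIC))
E
```

```text
13.65 [ 0.5265 -0.0492  0.2327] [ 2.190e-02  9.998e-01  2.000e-04 -1.700e-03] q [-0.115, 0.2654, 1.7048, 0.0001, 1.1747, -1.642] F [-0.6  0.2 -0.2] w 0.698
```

View pics/c26.png

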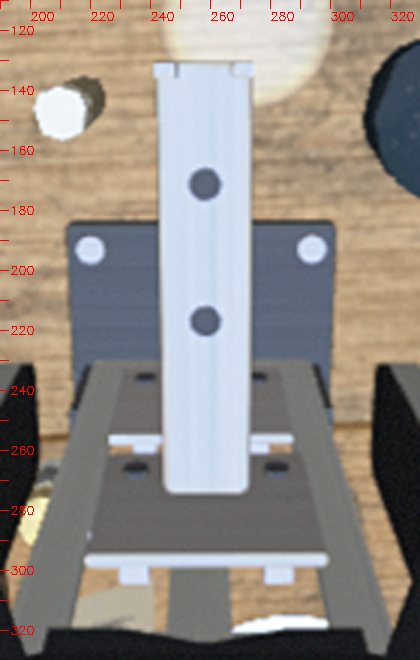

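View pics/c27.png

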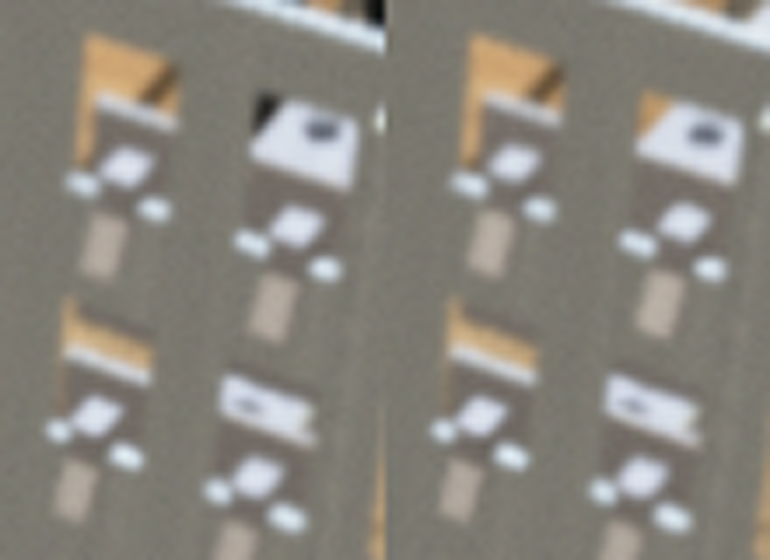

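Call:
move_arm:
  series:
    - [0,13,-0.5,0,0]
    - [0,25,-1,0,0]
    - [0,25,-1,0,0]
    - [0,25,-1,0,0]
    - [0,25,-1,0,0]
  squeeze: 40

```text
clock: 14.25
ee_pos: [0.5521, -0.0503, 0.2341]
orientation: [0.022, 1.0, 0.0, -0.0]
wrist_force: [-0.7, 0.2, 0.1]
width: 0.001
```

Call:
move_arm:
  series:
    - [0,0,0,-20,0]
    - [0,0,0,-45,0]
    - [0,0,0,-65,0]
    - [0,0,0,-70,0]
    - [0,0,0,-70,0]

```text
clock: 14.75
ee_pos: [0.5518, -0.0503, 0.164]
orientation: [0.022, 1.0, 0.0, -0.001]
wrist_force: [0.1, 0.4, 0.6]
width: 0.005
```

Call:
move_arm:
  series:
    - [0,0,0,-3,0]
    - [0,0,0,-6,0]
    - [0,0,0,-8,0]
    - [0,0,0,-8,0]

```text
clock: 15.15
ee_pos: [0.5522, -0.0503, 0.1564]
orientation: [0.022, 1.0, 0.0, 0.0]
wrist_force: [-0.0, -0.8, 0.6]
width: -0.002
```

Call:
move_arm:
  series:
    - [0,0,0,-1,0]
    - [0,0,0,-2,0]
    - [0,0,0,-2,0]

```text
clock: 15.45
ee_pos: [0.5521, -0.0503, 0.1543]
orientation: [0.022, 1.0, 0.0, -0.0]
wrist_force: [0.7, -0.6, -0.1]
width: -0.001
```

Call:
move_arm:
  series:
    - [0,0,0,-1,0]
    - [0,0,0,-2,0]
    - [0,0,0,-2,0]

```text
clock: 15.75
ee_pos: [0.5523, -0.0503, 0.1529]
orientation: [0.022, 1.0, 0.0, 0.0]
wrist_force: [-1.1, 0.3, 4.3]
width: -0.003
```

Call:
move_arm:
  series:
    - [0,0,0,-1,0]
    - [0,0,0,-2,0]
    - [0,0,0,-2,0]

```text
clock: 16.05
ee_pos: [0.5522, -0.0503, 0.1524]
orientation: [0.022, 1.0, -0.0, 0.001]
wrist_force: [-3.9, 0.9, 12.9]
width: -0.0
```

Call:
move_arm:
  series:
    - [0,0,0,-1.5,0]
    - [0,0,0,-3,0]
    - [0,0,0,-3,0]
    - [0,0,0,-3,0]

```text
clock: 16.45
ee_pos: [0.5521, -0.0504, 0.1517]
orientation: [0.022, 1.0, -0.0, 0.001]
wrist_force: [-9.0, 0.8, 26.1]
width: -0.002
```

```bash
python3 look.py 19 scene; python3 - <<'E'
from h import *
a=cv2.imread('pics/scene18.png')[205:285,290:345];b=cv2.imread('pics/scene19.png')[205:285,290:345]
cv2.imwrite('pics/c28.png',cv2.resize(np.hstack([a,b]),None,fx=7,fy=7,interpolation=cv2.INTER_CUBIC))
E
```

```text
16.45 [ 0.5521 -0.0504  0.1517] [ 2.190e-02  9.998e-01 -2.000e-04  1.100e-03] q [-0.1117, 0.3738, 1.7669, -0.0001, 0.9986, -1.6387] F [-9.   0.8 26.1] w -0.002
```

View pics/c28.png

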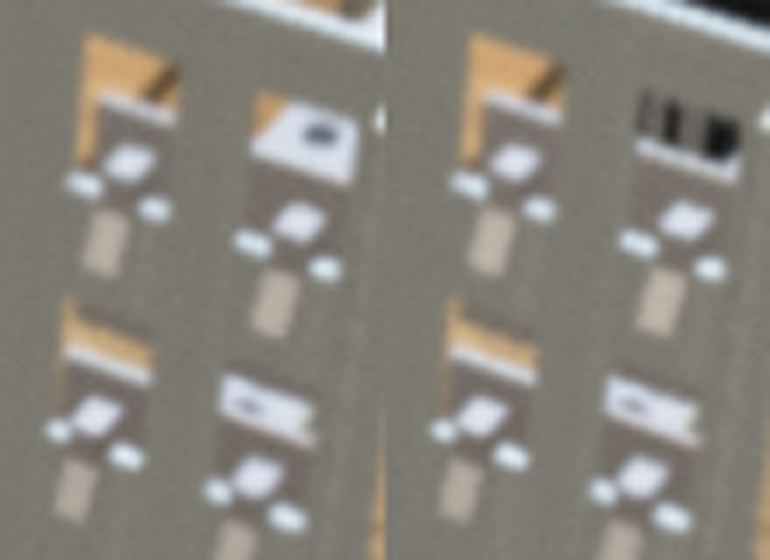

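Call:
move_arm:
  series:
    - [0,0,0,20,0]
    - [0,0,0,50,0]
    - [0,10,-0.5,65,0]
    - [0,26,-1,65,0]
    - [0,26,-1,65,0]

```text
clock: 17.0
ee_pos: [0.5798, -0.0514, 0.2127]
orientation: [0.022, 1.0, -0.0, 0.001]
wrist_force: [-0.7, 0.8, 0.2]
width: 0.003
```

Call:
move_arm:
  series:
    - [0,0,0,-10,0]
    - [0,0,0,-21,0]
    - [0,0,0,-21,0]

```text
clock: 17.3
ee_pos: [0.576, -0.0511, 0.1884]
orientation: [0.022, 1.0, 0.0, -0.003]
wrist_force: [-0.0, 0.6, 0.2]
width: 0.001
```

Call:
move_arm:
  series:
    - [0,3,0,0,0]
    - [0,6,0,0,0]
    - [0,8,0,0,0]
    - [0,8,0,0,0]
    - [0,8,0,0,0]

```text
clock: 17.8
ee_pos: [0.5863, -0.0513, 0.1915]
orientation: [0.022, 1.0, 0.0, 0.0]
wrist_force: [-0.2, 0.3, -0.6]
width: 0.002
```

```bash
python3 look.py 20 scene; python3 - <<'E'
from h import *
i=cv2.imread('pics/scene20.png');crop(i,270,160,380,260,6,'pics/c29.png')
E
```

```text
17.8 [ 0.5863 -0.0513  0.1915] [2.190e-02 9.998e-01 0.000e+00 2.000e-04] q [-0.1069, 0.3873, 1.6318, 0.0001, 1.1222, -1.6339] F [-0.2  0.3 -0.6] w 0.002
```

View pics/c29.png

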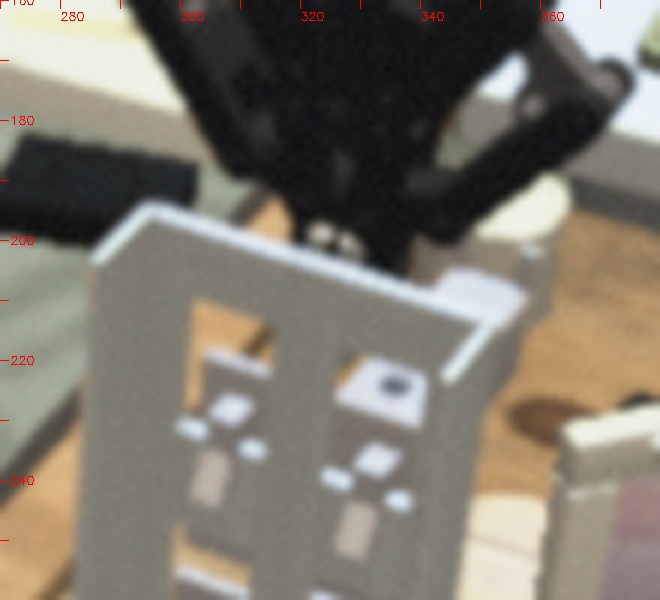

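Call:
move_arm:
  series:
    - [0,1,0,0,0]
    - [0,2,0,0,0]
    - [0,2,0,0,0]

```text
clock: 18.15
ee_pos: [0.5883, -0.0513, 0.1914]
orientation: [0.022, 1.0, 0.0, 0.0]
wrist_force: [0.0, 0.2, -1.4]
width: -0.002
```

Call:
move_arm:
  series:
    - [0,-0.5,0,-3,0]
    - [0,-0.5,0,-5,0]
    - [0,-0.5,0,-6,0]
    - [0,-0.5,0,-6,0]

```text
clock: 18.55
ee_pos: [0.5875, -0.0513, 0.185]
orientation: [0.022, 1.0, 0.0, -0.0]
wrist_force: [-0.1, 0.9, -0.3]
width: 0.001
```

Call:
move_arm:
  series:
    - [0,0,0,-1,0]
    - [0,0,0,-2,0]
    - [0,0,0,-2,0]

```text
clock: 18.85
ee_pos: [0.5878, -0.0513, 0.1846]
orientation: [0.022, 1.0, -0.0, 0.001]
wrist_force: [-2.0, 0.4, 6.0]
width: 0.003
```

Contact is on the plate top, at TCP z of about 0.185, so I'll press harder.

Call:
move_arm:
  series:
    - [0,0,0,-1,0]
    - [0,0,0,-2,0]
    - [0,0,0,-2,0]
    - [0,0,0,-2,0]

```text
clock: 19.25
ee_pos: [0.5879, -0.0514, 0.1844]
orientation: [0.022, 1.0, -0.0, 0.001]
wrist_force: [-4.6, 1.6, 13.8]
width: 0.0
```

Call:
move_arm:
  series:
    - [0,0,0,-1,0]
    - [0,0,0,-2,0]
    - [0,0,0,-2,0]
    - [0,0,0,-2,0]

```text
clock: 19.65
ee_pos: [0.5879, -0.0513, 0.1841]
orientation: [0.022, 1.0, -0.0, 0.002]
wrist_force: [-7.1, 1.9, 23.0]
width: 0.001
```

```bash
python3 look.py 21 scene; python3 - <<'E'
from h import *
a=cv2.imread('pics/scene18.png')[205:285,290:345];b=cv2.imread('pics/scene21.png')[205:285,290:345]
cv2.imwrite('pics/c30.png',cv2.resize(np.hstack([a,b]),None,fx=7,fy=7,interpolation=cv2.INTER_CUBIC))
E
```

```text
19.65 [ 0.5879 -0.0513  0.1841] [ 2.190e-02  9.998e-01 -1.000e-04  1.900e-03] q [-0.1066, 0.3943, 1.6408, 0.0001, 1.1026, -1.6337] F [-7.1  1.9 23. ] w 0.001
```

View pics/c30.png

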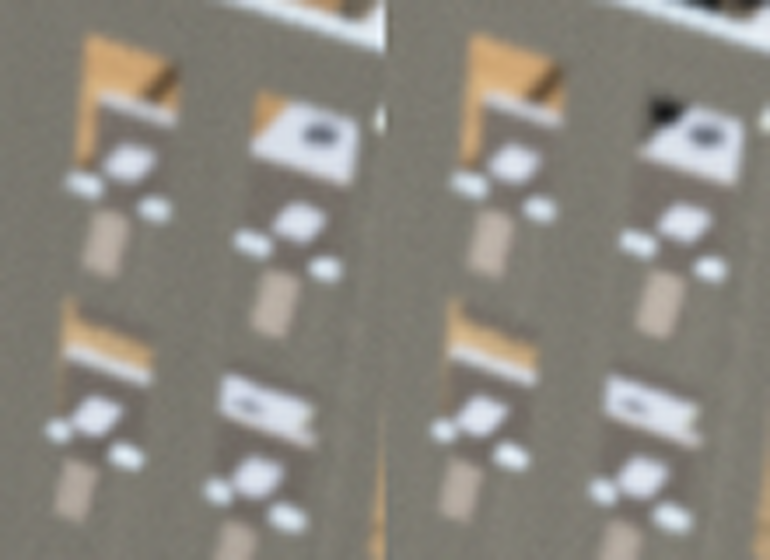

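Call:
move_arm:
  series:
    - [0,-1,0,6,0]
    - [0,-4,0,30,0]
    - [0,-30,0,60,0]
    - [0,-70,0,80,0]
    - [0,-110,0,95,0]

```text
clock: 20.2
ee_pos: [0.4771, -0.0513, 0.2754]
orientation: [0.022, 1.0, -0.0, 0.001]
wrist_force: [-0.8, 0.3, -0.1]
width: -0.003
```

Call:
move_arm:
  series:
    - [0,-45,0,5,0]
    - [0,-65,0,5,0]
    - [0,-65,0,5,0]
    - [0,-65,0,5,0]

```text
clock: 20.6
ee_pos: [0.4132, -0.0514, 0.2796]
orientation: [0.022, 1.0, -0.0, 0.001]
wrist_force: [-0.2, 0.2, 0.3]
width: -0.0
```

```bash
python3 look.py 22 wrist scene top; python3 - <<'E'
from h import *
i=cv2.imread('pics/wrist22.png');crop(i,150,120,370,320,3,'pics/c31.png')
i=cv2.imread('pics/scene22.png');crop(i,270,160,380,280,6,'pics/c32.png')
E
```

```text
20.6 [ 0.4132 -0.0514  0.2796] [ 2.200e-02  9.998e-01 -0.000e+00  9.000e-04] q [-0.1515, 0.0493, 1.8501, 0.0002, 1.2404, -1.6783] F [-0.2  0.2  0.3] w -0.0
```

View pics/wrist22.png

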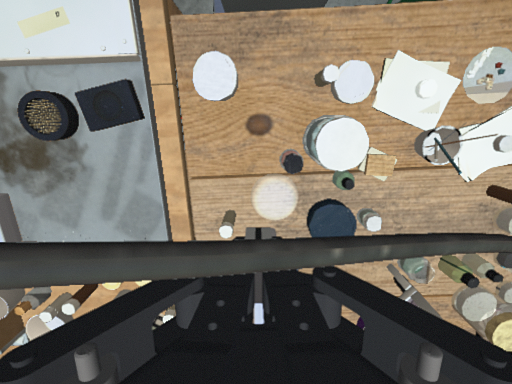

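View pics/top22.png

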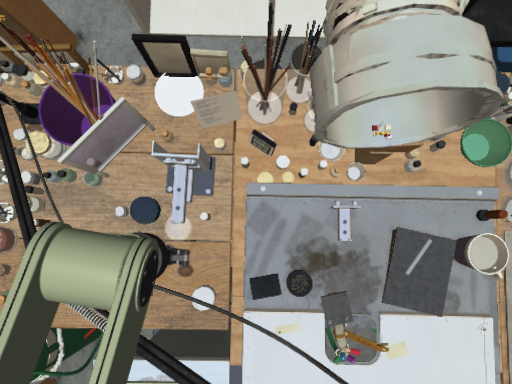

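View pics/c32.png

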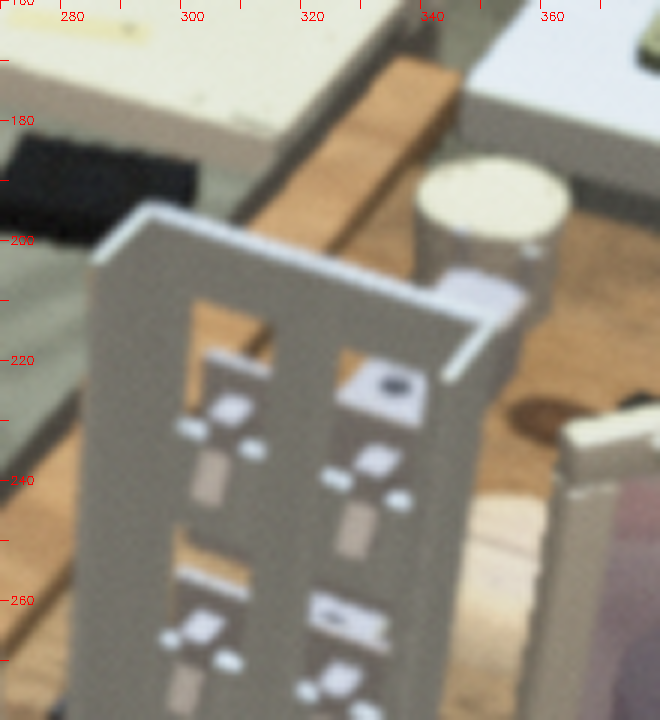

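Call:
move_arm:
  series:
    - [0,15,0,0,0]
    - [0,40,0,5,0]
    - [0,55,0,10,0]
    - [0,55,0,10,0]
    - [0,55,0,10,0]

```text
clock: 21.25
ee_pos: [0.4682, -0.0513, 0.2885]
orientation: [0.022, 1.0, 0.0, -0.001]
wrist_force: [-0.6, -0.1, -1.0]
width: 0.002
```

```bash
python3 look.py 23 wrist; python3 - <<'E'
from h import *
i=cv2.imread('pics/wrist23.png');crop(i,180,130,340,330,4,'pics/c33.png')
i=cv2.imread('pics/top22.png');crop(i,140,130,230,240,6,'pics/c34.png')
E
```

```text
21.25 [ 0.4682 -0.0513  0.2885] [ 2.180e-02  9.998e-01  1.000e-04 -9.000e-04] q [-0.1335, 0.1348, 1.7299, 0.0001, 1.2787, -1.6608] F [-0.6 -0.1 -1. ] w 0.002
```

View pics/wrist23.png

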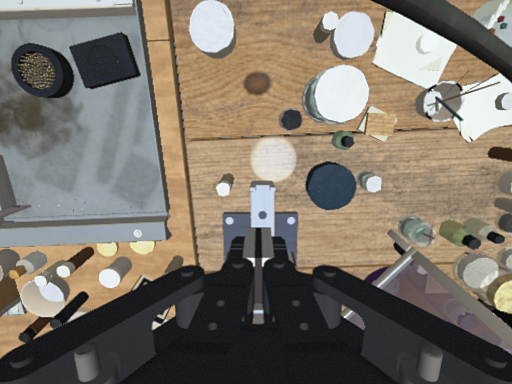

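View pics/c34.png

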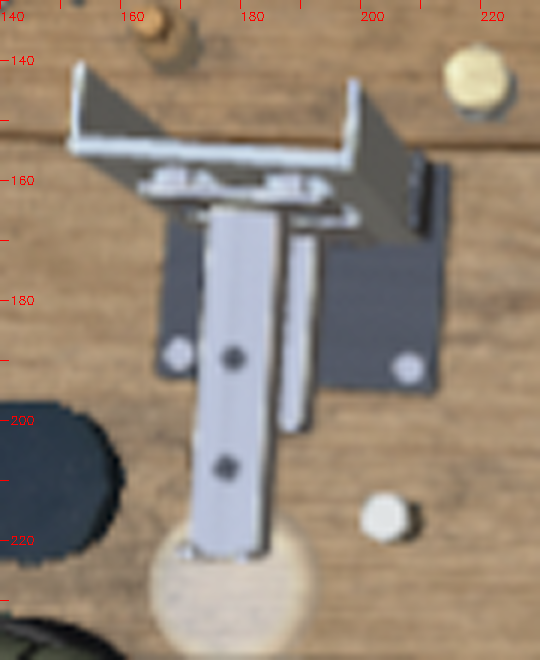

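```bash
python3 - <<'E'
from h import *
from scipy.optimize import least_squares
from scipy.spatial.transform import Rotation as R
T=np.load('pics/wrist18.npz')['T']
W=[((-130,-13,43),(238,130.5)),((-130,13,43),(274,130.5)),((-4,-13,30),(241.5,273.5)),((-4,13,30),(269.5,273.5)),((-4,-32,60),(215,295)),((-4,32,60),(296,295)),((0,-32,60),(215.5,299)),((0,32,60),(296,299))]
Tp=[((-130,13,43),(169.5,222)),((-130,-13,43),(182,222.5)),((-4,13,30),(174.5,165)),((-4,-13,30),(186.,165)),((-2,32,60),(163.5,161.5)),((-2,-32,60),(195.5,163))]
def res(p,sel):
    Rm=R.from_euler('ZY',[p[3],p[4]]).as_matrix();out=[]
    for n,o in(('wrist',W),('top',Tp)):
        if n not in sel: continue
        X=np.array([a[0] for a in o])/1000.@Rm.T+p[:3]
        out.append((proj(n,X,T)-np.array([a[1] for a in o])).ravel())
    return np.concatenate(out)
for sel in(['wrist'],['top'],['wrist','top']):
    for zf in (None,.1):
        if zf is None: s=least_squares(res,[.6,-.055,.1,-.04,0],args=(sel,));p=s.x
        else:
            s=least_squares(lambda q:res(np.r_[q[:2],zf,q[2:]],sel),[.6,-.055,-.04,0]);p=np.r_[s.x[:2],zf,s.x[2:]]
        print(sel,p.round(4),np.abs(s.fun).max().round(1))
E
```

```text
['wrist'] [ 0.5966 -0.054   0.0967 -0.0479  0.0225] 0.8
['wrist'] [ 0.5972 -0.054   0.1    -0.0476 -0.0187] 1.8
['top'] [ 0.6005 -0.0509  0.0806 -0.0358 -0.0018] 1.9
['top'] [ 0.6    -0.0548  0.1    -0.0418 -0.0365] 1.6
['wrist', 'top'] [ 0.5978 -0.054   0.0963 -0.0463  0.0051] 1.6
['wrist', 'top'] [ 0.5988 -0.0541  0.1    -0.0469 -0.0457] 2.0
```

```bash
python3 -c "
from bench import *
print(job_done())"
```

```text
the job is handed in; nothing more can be done
None
```

The long arm hangs in the empty upper slots with both claws hooked. I let go of it, backed the robot clear, and handed the job in at about 21 s of the 48 s. No verdict was reported.

**How it went:** I gripped the bar at its middle, put the hooks through the slots about 22 mm above home, and pressed down. On release the claws showed about 0.6 px (roughly 1 mm) higher in the scene camera. I then pressed down on the bar (26 N) and on the back plate's top (23 N) with the fingers shut. Neither moved the arm any further.

**Checks that agree it is home:**
- **Height:** the plate top met the fingertips at z ≈ 0.160 m, which is the nominal home height.
- **Hooks:** both show below the slots' lower edges, sitting much like those of the arm already hanging below. Each claw top shows 0.5–0.8 px (about 1 mm) higher over its slot edge than that arm's.
- **Sideways and square:** the arm is within about 2 mm of the slots' centre, and its yaw matches the upright's to within about 0.01 rad.
- **Other arm:** the short arm still lies where it was in the last top view. I did not measure it.

**Not settled – level:** the picture fits for pitch disagreed, from about +1.3° to −2.6°. Touching the bar suggested the free end sags about 1–2°. That would fit the 1 mm of play between the claws and the plate, but I could not confirm it.

**Near miss:** on the way back the gripper came close to the lamp cable. The wrist force stayed near zero, and I moved clear before handing in.

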